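# Back up the overshot sample turntable

## Robot

A 6-joint arm with a two-finger parallel gripper is mounted at the origin on a cart in front of the work surface, level with it; the furniture and walls round the work are solid. World frame = base frame: x ahead of the robot, y to its left, z up, the work surface at z = 0. Lengths are in m, angles in rad, forces in N, time in s.
With the tool pointing down it reaches from about 0.3 to 0.875 m from the base axis. Payload 6.4 kg.
Tool frame: the origin (TCP) lies at the very end of the fingers, on their centre line; the grasp point (between the pads) lies 19 mm behind it; z points along the fingers, y is the direction in which the jaws open and shut (so a half turn about z gives the same grasp; the last joint's range is limited). The gripper opens to 85 mm and grips with 20 to 120 N. Pads are 22 mm wide; open, the fingers measure 114 mm over their backs; the gripper's body (76 mm by 85 mm) begins 54 mm behind the grasp point. The pads swing forward as they close: fully open they stand 13 mm farther back than shut.
Start: joints at [-1.438, 0.181, 1.607, -0, 1.354, -0.206], TCP at [0.191, -0.542, 0.231] pointing down, gripper open.
Joint ranges: [-2.99, 2.99], [-0.89, 2.07], [0.3, 2.58], [-1.14, 4.28], [0, 2.63], [-3.12, 3.12]. Speed limits (rad/s): [2.57, 2.57, 3.01, 3.14, 3.14, 3.14].

## Interface

Orientations are given as a unit quaternion [w, x, y, z].
In Python, from bench import * gives the robot as it stands.
- The arm moves only by the tool arm_command, never from a script. Its argument "motion" is text: rows parted by semicolons, each of 7 numbers parted by spaces: the shift along the tool's x, y, z in units of 0.2 m (1.0 is 0.2 m), then the turn, a rotation vector about the tool's x, y, z in units of 60 degrees (1.0 is 60 degrees), then the opening, from 0 (shut) to 1 (fully open). In form: tx ty tz ax ay az grip; .... A call has 1 to 10 rows; each row shifts and turns the pose as measured when the row begins, along the tool's axes as they then stand; what a row does not reach is not made up. A row lasts 1/12 s, in which the tool goes at most 41.7 mm and 7.16 degrees, less where a joint would pass 70% of its speed; a pose out of reach is approached as far as the arm can. A call with a number of a shift or a turn outside -1 to 1 is refused whole. A call with a gripper value outside its range is refused whole. The fingers move at their own pace and stop on an object; the grip force is fixed at half the most. Time passes only in rows, so rows that do not move let the fingers close. It gives the time, the measured TCP pose, the force and the opening at its end, in the units of the state.
- get_obs(): the state, without advancing time (a new reading comes with each control period).
- camera(name): name is "side" or "top" or "wrist"; returns a dict with "img" (400x640x3 uint8, red, green, blue), "intrinsics" (3x3 intrinsics, pixels), "pose" (4x4, takes a point from camera to world coordinates); the wrist camera has in their place "mount" (4x4, takes a point from camera to tool coordinates, whose origin is the TCP and whose axes are the flange's). Camera axes: x right, y down, z forward; pixel columns grow to the right and rows downward; lengths in m; the calibration is good to about 2 mm. The wrist camera is an equidistant fisheye: a pixel r from the principal point sees the ray r / f radians off the axis. A picture is of the moment at which its call begins: read the wrist's pose just before it. There is no depth.
- hand_in(): hands the job in, once; it reports no verdict.
Trained networks look in the newest picture that a camera, given by its name, has taken for a name from the list of things; names that differ only in an ending like _2 or _b are one class to them, and where a whole thing is asked for, a point or a joint stands for the part that bears it (a point fixed in the world has none). Each returns a list of dicts, best first, with "conf" (0 to 1); they miss things now and then, are a little off and sometimes report something else, mostly with a low value. They report only what shows in the picture. A call takes as long as a camera call.
- search_frame(camera, target): "box" ([left, top, right, bottom] in pixels, round what is visible of it).
The state is a dict: "time_s": time; "q": joint angles; "dq": joint speeds; "joint_efforts": joint torques, N m; "eef_pos": TCP position; "eef_rot": TCP orientation; "wrist_force": force on the tool from outside, world axes, zero at the start; "torque": the same for the moment, N m; "opening": opening from 0.0 (shut) to 1.0 (fully open).
Only numpy, scipy, OpenCV 4.12 (cv2) and the standard library are available. Lean on these libraries where they do the work, as an engineer would, in place of code of your own. Each camera call takes 0.05 s, during which the arm holds its last target.

## Task

The indexing turntable has carried its vial past the tall post. Flip the holding pawl up and over onto its rest, turn the wheel backwards by its knob towards the tall post, then put the pawl back down into the teeth and gently turn the wheel back until the vial stands at the tall post and the tooth bears lightly but definitely on the pawl, never forcing it. Leave it like that and do not disturb the things standing around.

Things in the scene. Friction and masses are not known exactly. Their poses are not given: they have to be found in the camera images.
- stand: Fixed round aluminium foot plate (180 mm across, 12 mm thick) on the worktop. Origin under its centre, on the wheel's vertical axis, z up. The nose of the lowered pawl stands in the teeth at (0, -72, 30) mm. The two posts stand 103 mm from the axis at bearings 60 and 90 degrees from its x axis (counter-clockwise seen from above); which post is where varies.
- wheel: Turntable wheel: 160 mm disc, origin on the axis under the disc (20 mm above the worktop), +x towards its vial. On the rim, facing up, 12 saw teeth, one every 30 degrees, 7 mm high, 64 to 80 mm from the axis: an upright face, then a ramp (22 mm in all), then 15 mm of flat floor 30 mm above the worktop. Friction about 0.12 N m: it stays where it is left.
- knob (a point): Middle of the wheel's black bar grip, on the axis, 66 mm above the worktop; turns with the wheel. The bar is 44 mm long along this frame's x axis (+x points to the vial), 14 mm thick along its y axis, and stands from 42 to 80 mm above the worktop, free on both long sides. Backwards is clockwise from above. At the start the vial is one or two teeth (32 to 66 degrees) forwards of the tall post.
- tooth (a point): Point on the wheel, on the upright face of a tooth half-way up, 72 mm from the axis. With the pawl down, the wheel goes backwards only until an upright face meets the nose; forwards the ramps lift the nose. When a face bears on it, the vial is exactly at a 30 degree station. Bear on the pawl with 2 to 13 N (0.15 to 0.9 N m at the knob, besides friction); over 16 N, even for an instant, damages it.
- tbar (a point): Centre of the pawl's grip: a black round bar, 10 mm in diameter and 28 mm long along this frame's y axis, parallel to the hinge, on a stem on the pawl's 10 mm wide arm. Taken by its two ends it turns between the fingers. 72 mm above the worktop with the pawl down. It swings over the top on an arc of 56 mm radius about the hinge, to 42 mm beyond the hinge and 88 mm above the worktop on its rest.
- hinge (a point): Middle of the pawl's hinge, fixed on the foot plate, 50 mm above the worktop. The hinge line is this frame's y axis, level; this frame's +x points to where the nose lies in the teeth, 68 mm away. The yoke that holds it is 21 mm wide (along y), its top 56 mm above the worktop.
- vial (a point): Centre of the small brown bottle (27 mm across, 45 mm tall) fixed in a low ring on the wheel, 44 mm from the wheel's axis; turns with the wheel.
- pawl (a joint): Angle of the pawl, rad: 0 with its nose down on the floor between two teeth (about 0.1 on top of a tooth), growing as it is lifted; 2.0 is its rest, flipped over beyond the upright, where it stays by its own weight. From less than about 1.5 it falls slowly back down (its hinge is damped). The pawl weighs 50 g.
- tall_post: Tall round steel post, 18 mm in diameter and 65 mm tall, with a dark band half-way up; stands on the foot plate outside the wheel. Origin under its centre, 12 mm above the worktop.
- short_post: Short round plain steel post, 18 mm in diameter and 30 mm tall, on the foot plate; of no use here. Origin under its centre, 12 mm above the worktop.
- oil_bottle: Bystander: small brown bottle with black cap, 33 mm across, 58 mm tall, standing beyond the posts. Origin under its centre.
- cover_box_a: Bystander: small box 35x35x17 mm, right of the turntable. Origin under its centre.
- cover_box_b: Bystander: small box 35x35x17 mm, left of the turntable. Origin under its centre.
- sample_tray: Bystander: flat aluminium tray 45x100x10 mm, right of the turntable. Origin under its centre.

How it is judged:
On the way, in this order (a step that is already met when the one before it is completed fails the run):
1. the pawl has been flipped over onto its rest (value of joint pawl above 1.75 rad), for 0.2 s.
2. with the pawl up, the wheel has been turned back until less than one tooth is left to the tall post (value of joint pawl above 1 rad and y of tall_post in the frame of knob above -0.049 m and x of tall_post in the frame of knob above 0.03 m), for 0.1 s.
3. the pawl is down between the teeth, the vial is at the tall post and the tooth bears on the pawl with 2 N or more (value of joint pawl below 0.04 rad and y of tall_post in the frame of knob between -0.003 and 0.003 m and x of tall_post in the frame of knob above 0.03 m and contact force between pawl and wheel above 2 N), for 0.2 s.
At the end, for the whole second after the job is handed in: The pawl is down on the floor between two teeth (below 0.04 rad) and the vial points at the tall post within 3 mm measured at the post, so that the tooth has no play before the pawl; released (value of joint pawl below 0.04 rad and y of tall_post in the frame of knob between -0.003 and 0.003 m and x of tall_post in the frame of knob above 0.03 m); the robot touches nothing.
It fails at once if the ratchet is forced: more than 16 N between tooth and pawl (contact force between pawl and wheel above 16 N).
It fails at once if a bystander is moved by more than 20 mm (distance of any of oil_bottle, cover_box_a, cover_box_b, sample_tray from where it was at the start of the episode above 0.02 m).
It also fails if it takes over 72 s, if anything falls off the work surface, if the arm or the gripper's body presses on something with over 40 N, if the wrist force passes 120 N, or if a joint passes its speed limit or range.

## Working session

There is one attempt and no reset: what is moved stays moved. The work goes in short steps, Python scripts to look and compute and a tool call to move; the robot and the scene stay as the last step left them, time stands still between calls to the robot, and variables do not carry over. Pictures are saved under pics/ and viewed, and the job is handed in when it is done.

Besides the shell and the picture viewer there is one more tool, called after ">>>" as name(argument=value, ...) on one line, values as JSON. arm_command: Moves the arm, as the interface text tells. Shifts and turns lie within -1 to 1; 1 stands for 0.2 m of shift or 60 degrees of turn. Its arguments: {"type":"object","properties":{"motion":{"type":"string"}},"required":["motion"]}

```bash
ls; mkdir -p pics
python3 - <<'E'
from bench import *
import cv2
o=get_obs();print(o)
for n in ["side","top","wrist"]:
    c=camera(n);cv2.imwrite(f"pics/{n}0.png",c["img"][:,:,::-1])
    print(n,c["intrinsics"],c.get("pose",c.get("mount")))
    for t in ["stand","wheel","knob","tbar","hinge","vial","tall_post","short_post","pawl","oil_bottle","cover_box_a","sample_tray"]:
        try: print(t,[(([round(float(v)) for v in d["box"]]),round(d["conf"],2)) for d in search_frame(n,t)][:3])
        except Exception as e: print(t,e)
E
```

```text
pics
{'time_s': 0.0, 'q': array([-1.43833421e+00,  1.81567806e-01,  1.60803275e+00,  6.20444454e-06,
        1.35378566e+00, -2.06315616e-01]), 'dq': array([ 1.13470005e-03, -6.94144394e-04,  4.35513866e-05,  4.01037002e-04,
       -4.78379363e-04,  2.79050503e-04]), 'joint_efforts': array([-5.55411370e-04, -4.44867539e+01, -3.51344669e+01, -4.33494215e-04,
        9.13886499e-03,  9.97825396e-06]), 'eef_pos': array([ 0.19102639, -0.54174491,  0.23035714]), 'eef_rot': array([-8.96059488e-04,  9.85687692e-01,  1.68579266e-01,  3.61345377e-05]), 'wrist_force': array([ 0.05226668,  0.60960637, -0.86699588]), 'torque': array([-0.0224825 , -0.01252781,  0.01736157]), 'opening': 1.0001286972719574}
side [[498.26808273   0.         325.99926653]
 [  0.         498.26808273 198.09988824]
 [  0.           0.           1.        ]] [[-0.82096804 -0.19084175  0.53813651 -0.05959179]
 [-0.57081054  0.25175974 -0.78153206  1.03844553]
 [ 0.01366784 -0.94878683 -0.31562118  0.41537976]
 [ 0.          0.          0.          1.        ]]
stand [([265, 198, 362, 269], 0.96)]
wheel [([270, 203, 348, 
[... 1279 characters left out ...]
ox_a [([373, 223, 387, 234], 0.73), ([207, 229, 221, 244], 0.62), ([260, 211, 271, 220], 0.17)]
sample_tray [([398, 220, 434, 235], 0.86), ([271, 173, 329, 234], 0.38)]
wrist [[309.70691629   0.         319.96333221]
 [  0.         309.70691629 193.90280046]
 [  0.           0.           1.        ]] [[-2.38278158e-04 -9.53236090e-01 -3.02226570e-01  7.64329489e-02]
 [ 9.99999953e-01 -2.85417495e-04  1.11810520e-04 -1.74813331e-04]
 [-1.92842574e-04 -3.02226529e-01  9.53236113e-01 -1.42138222e-01]
 [ 0.00000000e+00  0.00000000e+00  0.00000000e+00  1.00000000e+00]]
stand []
wheel []
knob []
tbar []
hinge []
vial []
tall_post []
short_post []
pawl []
oil_bottle []
cover_box_a []
sample_tray []
```

Run:
```python
import cv2
a=cv2.imread("pics/side0.png")[180:330,220:440];cv2.imwrite("pics/s0c.png",cv2.resize(a,None,fx=3.6,fy=3.6,interpolation=cv2.INTER_CUBIC))
a=cv2.imread("pics/top0.png")[150:260,190:450];cv2.imwrite("pics/t0c.png",cv2.resize(a,None,fx=3,fy=3,interpolation=cv2.INTER_CUBIC))
```

```text
(no output)
```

View pics/s0c.png

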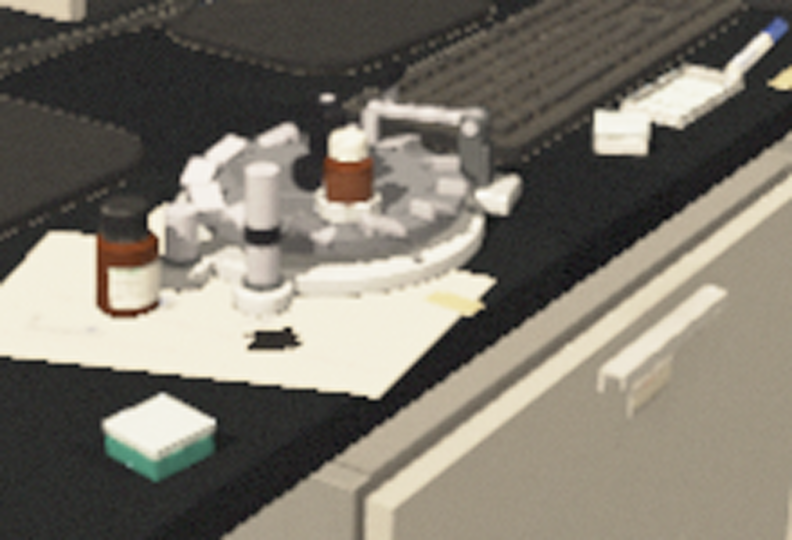

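View pics/t0c.png

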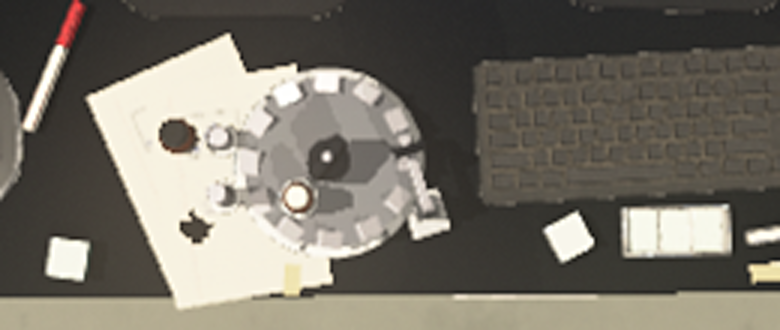

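View pics/wrist0.png

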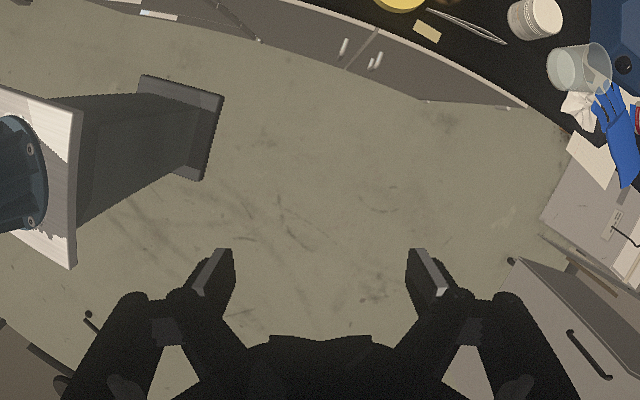

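```bash
cat > h.py <<'E'
from bench import *
import numpy as np, cv2
from scipy.spatial.transform import Rotation as R
def toolpose(o=None):
    o=o or get_obs(); q=o["eef_rot"]; T=np.eye(4)
    T[:3,:3]=R.from_quat([q[1],q[2],q[3],q[0]]).as_matrix(); T[:3,3]=o["eef_pos"]; return T
def shot(n,name=None):
    T=toolpose() if n=="wrist" else None
    c=camera(n)
    c["P"]=c["pose"] if T is None else T@c["mount"]; c["n"]=n
    if name: cv2.imwrite(f"pics/{name}.png",c["img"][:,:,::-1]); np.savez(f"pics/{name}.npz",P=c["P"],K=c["intrinsics"],n=n)
    return c
def load(name):
    d=np.load(f"pics/{name}.npz"); return dict(P=d["P"],intrinsics=d["K"],n=str(d["n"]))
def ray(c,u,v):
    K=c["intrinsics"]; x=(u-K[0,2])/K[0,0]; y=(v-K[1,2])/K[1,1]
    if c["n"]=="wrist":
        r=np.hypot(x,y); s=np.sin(r)/r if r>1e-9 else 1; d=np.array([x*s,y*s,np.cos(r)])
    else: d=np.array([x,y,1.])
    return c["P"][:3,3],c["P"][:3,:3]@d
def at(c,u,v,z):
    p,d=ray(c,u,v); return p+d*(z-p[2])/d[2]
def proj(c,X):
    K=c["intrinsics"]; X=np.atleast_2d(X); p=(X-c["P"][:3,3])@c["P"][:3,:3]
    if c["n"]=="wrist":
        h=np.hypot(p[:,0],p[:,1]); t=np.arctan2(h,p[:,2]); s=t/np.maximum(h,1e-12); q=p[:,:2]*s[:,None]
    else: q=p[:,:2]/p[:,2:]
    return q*[K[0,0],K[1,1]]+[K[0,2],K[1,2]]
E
python3 - <<'E'
from h import *
c=camera("top");c["P"]=c["pose"];c["n"]="top"
for n,u,v,z in [("knob",190+325/3,150+157/3,.08),("vial",190+297/3,150+197/3,.08),("A",190+218/3,150+135/3,.042),("B",190+222/3,150+190/3,.077),("hinge",190+425/3,150+205/3,.056)]:
    print(n,at(c,u,v,z).round(3))
E
```

```text
knob [0.506 0.275 0.08 ]
vial [0.471 0.3   0.08 ]
A [0.53  0.374 0.042]
B [0.478 0.366 0.077]
hinge [0.464 0.186 0.056]
```

View pics/top0.png

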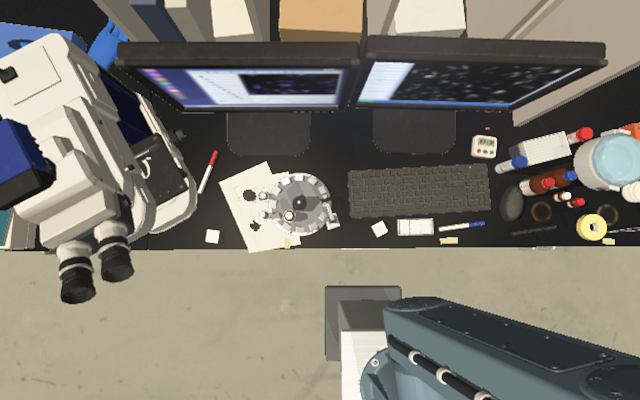

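View pics/side0.png

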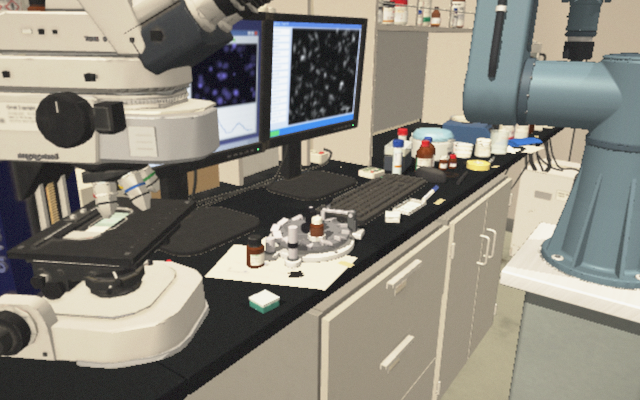

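>>> arm_command(motion="0.12 -0.165 -0.01 0 0 0 1;0.12 -0.165 -0.01 0 0 0 1;0.12 -0.165 -0.01 0 0 0 1;0.12 -0.165 -0.01 0 0 0 1;0.12 -0.165 -0.01 0 0 0 1;0.12 -0.165 -0.01 0 0 0 1;0.12 -0.165 -0.01 0 0 0 1;0.12 -0.165 -0.01 0 0 0 1;0.12 -0.165 -0.01 0 0 0 1;0.12 -0.165 -0.01 0 0 0 1")

```text
time_s: 2.83
eef_pos: [0.3073, -0.1476, 0.2486]
eef_rot: [0.0, 0.987, 0.161, 0.001]
wrist_force: [1.3, 0.4, 0.0]
opening: 1.0
```

>>> arm_command(motion="0.13 -0.165 0 0 0 0 0.5;0.13 -0.165 0 0 0 0 0.5;0.13 -0.165 0 0 0 0 0.5;0.13 -0.165 0 0 0 0 0.5;0.13 -0.165 0 0 0 0 0.5;0.13 -0.165 0 0 0 0 0.5;0.13 -0.165 0 0 0 0 0.5;0.13 -0.165 0 0 0 0 0.5;0.13 -0.165 0 0 0 0 0.5;0.13 -0.165 0 0 0 0 0.5")

```text
time_s: 3.67
eef_pos: [0.4435, 0.2469, 0.2535]
eef_rot: [0.004, 0.987, 0.162, 0.009]
wrist_force: [1.1, -0.6, 0.7]
opening: 0.5
```

Run:
```python
from h import *
o=get_obs();print(o["eef_pos"])
c=shot("wrist","w1")
for t in ["knob","tbar","tall_post","pawl","vial"]:
    print(t,[(np.round(d["box"]).astype(int).tolist(),round(d["conf"],2)) for d in search_frame("wrist",t)][:2])
```

```text
[0.44353293 0.24694299 0.25350539]
knob [([244, 42, 382, 175], 0.63)]
tbar [([368, 112, 397, 179], 0.75)]
tall_post [([209, 103, 244, 120], 0.75), ([231, 60, 255, 81], 0.56)]
pawl [([368, 112, 395, 176], 0.76)]
vial [([244, 41, 379, 176], 0.73)]
```

View pics/w1.png

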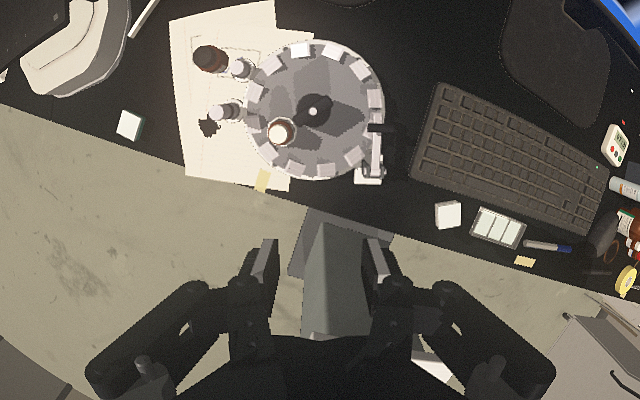

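Run:
```python
import cv2
a=cv2.imread("pics/w1.png")[30:200,190:400];cv2.imwrite("pics/w1c.png",cv2.resize(a,None,fx=3.5,fy=3.5,interpolation=cv2.INTER_CUBIC))
```

```text
(no output)
```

View pics/w1c.png

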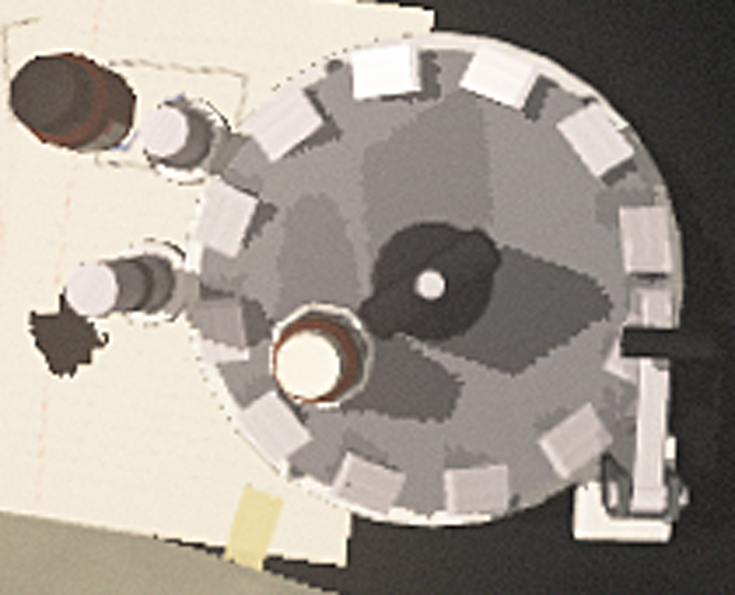

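```bash
cat > fit.py <<'E'
from h import *
from scipy.optimize import least_squares
def S(p,l):
    l=np.atleast_2d(l);c,s=np.cos(p[2]),np.sin(p[2])
    return np.c_[p[0]+c*l[:,0]-s*l[:,1],p[1]+s*l[:,0]+c*l[:,1],l[:,2]]
def post(b,z): b=np.radians(b);return [.103*np.cos(b),.103*np.sin(b),z]
E
python3 - <<'E'
from fit import *
c=load("w1")
px=np.array([[430,285],[93,290],[165,132],[663,343],[652,490]])/3.5+[190,30]
for tb,sb in ((90,60),(60,90)):
    L=np.array([[0,0,.080],post(tb,.077),post(sb,.042),[-.0165,-.072,.072],[-.068,-.072,.055]])
    f=lambda p:(proj(c,S(p,L))-px).ravel()
    r=least_squares(f,[.505,.275,.35]);print(tb,r.x,np.degrees(r.x[2]),f(r.x).round(1))
for n,(u,v),z in [("vial",(305,367),.085),("vial",(305,367),.075),("b1",(490,245),.08),("b2",(370,320),.08)]:
    print(n,at(c,u/3.5+190,v/3.5+30,z).round(4))
d=c["P"];print(d.round(3))
E
```

```text
90 [0.50545763 0.27334105 0.3164159 ] 18.129295461943048 [ 0.2 -0.7 -0.7  0.1 -1.1 -0.2  1.7 -0.4 -0.2  1.4]
60 [0.50356543 0.27375988 0.35030377] 20.07092732724507 [ -0.8   0.9   8.6 -44.3 -12.6  48.5   1.3  -1.1   0.9   0.7]
vial [0.4712 0.3002 0.085 ]
vial [0.4699 0.3011 0.075 ]
b1 [0.5213 0.2606 0.08  ]
b2 [0.4895 0.2866 0.08  ]
[[ 0.319 -0.909 -0.268  0.513]
 [-0.948 -0.303 -0.101  0.272]
 [ 0.011  0.287 -0.958  0.397]
 [ 0.     0.     0.     1.   ]]
```

>>> arm_command(motion="0.05 0.066 0.11 0 0 0 0.5;0.05 0.066 0.11 0 0 0 0.5;0.05 0.066 0.11 0 0 0 0.5;0.05 0.066 0.11 0 0 0 0.5;0.05 0.066 0.11 0 0 0 0.5;0 0 0 0 0 0 0.5")

```text
time_s: 4.47
eef_pos: [0.5179, 0.1865, 0.1476]
eef_rot: [0.004, 0.988, 0.156, 0.015]
wrist_force: [-1.4, -0.2, -1.7]
opening: 0.498
```

```bash
cat > look.py <<'E'
import sys
from fit import *
o=get_obs();print(o["time_s"],o["eef_pos"].round(4),R.from_matrix(toolpose(o)[:3,:3]).as_euler("ZYX",degrees=True).round(2),o["wrist_force"].round(1),o["torque"].round(2),o["opening"])
n,cam=sys.argv[1],sys.argv[2]
c=shot(cam,n)
x0,y0,x1,y1,f=[float(v) for v in sys.argv[3:8]]
a=c["img"][int(y0):int(y1),int(x0):int(x1),::-1];cv2.imwrite(f"pics/{n}c.png",cv2.resize(a,None,fx=f,fy=f,interpolation=cv2.INTER_CUBIC))
E
python3 look.py w2 wrist 160 40 480 280 2.5
```

```text
4.4667 [0.5179 0.1865 0.1476] [ 17.94  -1.58 179.27] [-1.4 -0.2 -1.7] [0.03 0.05 0.04] 0.4982332179861811
```

View pics/w2c.png

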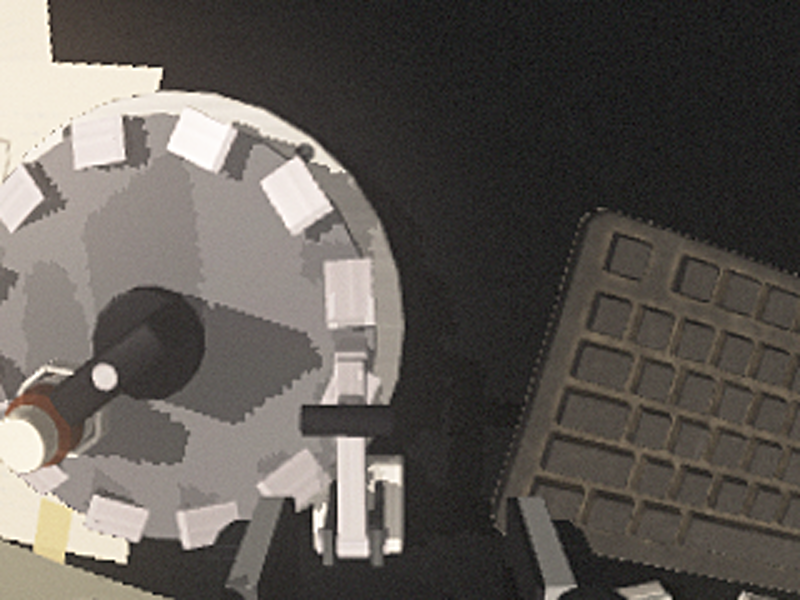

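```bash
cat > go.py <<'E'
import sys
from fit import *
# go.py x y z yawdeg : tool-frame delta in command units
o=get_obs();T=toolpose(o);x,y,z,yaw=[float(v) for v in sys.argv[1:5]]
D=R.from_euler("z",yaw,degrees=True)*R.from_euler("x",180,degrees=True)
rv=(R.from_matrix(T[:3,:3]).inv()*D).as_rotvec(degrees=True)
d=T[:3,:3].T@(np.array([x,y,z])-T[:3,3])
print("t",o["time_s"],"pos",o["eef_pos"].round(4),"F",o["wrist_force"].round(1),"M",o["torque"].round(2),"mm",(d*1000).round(1),"deg",rv.round(2),"units",(d/.2).round(3),(rv/60).round(3))
E
python3 - <<'E'
from fit import *
c=load("w2");g=lambda u,v:(u/2.5+160,v/2.5+40)
a=at(c,*g(302,419),.072);b=at(c,*g(394,419),.072);print(a,b,np.linalg.norm(a-b),(a+b)/2,np.degrees(np.arctan2(*(b-a)[1::-1])))
px=np.array([g(105,377),g(348,419),g(352,548)])
L=np.array([[0,0,.080],[-.0165,-.072,.072],[-.068,-.072,.052]])
f=lambda p:(proj(c,S(p,L))-px).ravel()
r=least_squares(f,[.505,.275,.35]);print(r.x,np.degrees(r.x[2]),f(r.x).round(1),S(r.x,L))
E
python3 go.py .5125 .2 .12 18.3
```

```text
[0.50801669 0.21329319 0.072     ] [0.51645952 0.18696337 0.072     ] 0.02765033855948687 [0.5122381  0.20012828 0.072     ] -72.22122429960534
[0.50512519 0.2735485  0.30580318] 17.521231813954294 [-0.1 -0.2 -0.2  1.5  0.3 -1.6] [[0.50512519 0.2735485  0.08      ]
 [0.51106696 0.19992143 0.072     ]
 [0.46195628 0.18441689 0.052     ]]
t 4.5167 pos [0.5178 0.1872 0.1494] F [-0.   0.3  0.4] M [-0.02 -0.09 -0.01] mm [ -1.9 -14.1  29.2] deg [ 0.72 -1.64 -0.37] units [-0.01  -0.071  0.146] [ 0.012 -0.027 -0.006]
```

>>> arm_command(motion="-0.01 -0.071 0.13 0.012 -0.027 -0.006 0.5;0 0 0 0 0 0 0.5")

```text
time_s: 4.68
eef_pos: [0.5129, 0.198, 0.1253]
eef_rot: [-0.0, 0.988, 0.156, 0.001]
wrist_force: [-1.9, -0.2, -1.1]
opening: 0.502
```

```bash
python3 go.py .5122 .2001 .055 18
```

```text
t 4.6833 pos [0.5129 0.198  0.1253] F [-1.9 -0.2 -1.1] M [-0.04  0.06 -0.03] mm [-0.1 -2.2 70.3] deg [-0.01 -0.12 -0.02] units [-0.001 -0.011  0.351] [-0.    -0.002 -0.   ]
```

>>> arm_command(motion="0 -0.009 0.09 0 -0.002 0 0.5;0 0 0.09 0 0 0 0.5;0 0 0.09 0 0 0 0.5;0 0 0.06 0 0 0 0.5;0 0 0 0 0 0 0.5")

```text
time_s: 5.1
eef_pos: [0.5173, 0.1989, 0.0691]
eef_rot: [0.0, 0.988, 0.155, 0.008]
wrist_force: [-0.4, -0.1, -0.7]
opening: 0.501
```

```bash
python3 go.py .5122 .2001 .053 18;python3 look.py w3 wrist 160 40 480 280 2.5
```

```text
t 5.1 pos [0.5173 0.1989 0.0691] F [-0.4 -0.1 -0.7] M [0.02 0.04 0.02] mm [-4.7 -2.8 16. ] deg [ 0.2  -0.94 -0.12] units [-0.024 -0.014  0.08 ] [ 0.003 -0.016 -0.002]
5.1 [0.5173 0.1989 0.0691] [ 17.88  -0.94 179.8 ] [-0.4 -0.1 -0.7] [0.02 0.04 0.02] 0.5007289660970194
```

View pics/w3c.png

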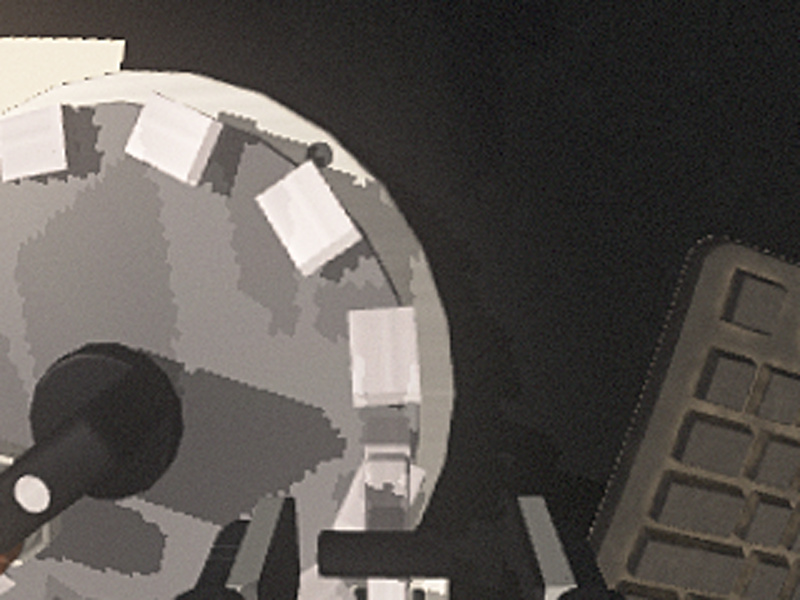

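>>> arm_command(motion="-0.024 -0.014 0.05 0.003 -0.016 -0.002 0.5;0 0 0.03 0 0 0 0.5;0 0 0 0 0 0 0.5")

```text
time_s: 5.4
eef_pos: [0.515, 0.2007, 0.0577]
eef_rot: [0.0, 0.988, 0.157, 0.003]
wrist_force: [0.5, 0.9, -1.0]
opening: 0.504
```

```bash
python3 go.py .5122 .2001 .053 18;python3 look.py w4 wrist 160 40 480 280 2.5
```

```text
t 5.4 pos [0.515  0.2007 0.0577] F [ 0.5  0.9 -1. ] M [ 0.   -0.05  0.02] mm [-2.9 -0.4  4.7] deg [ 0.09 -0.38  0.01] units [-0.015 -0.002  0.024] [ 0.001 -0.006  0.   ]
5.4 [0.515  0.2007 0.0577] [ 18.01  -0.38 179.91] [ 0.5  0.9 -1. ] [ 0.   -0.05  0.02] 0.5043033199804682
```

View pics/w4c.png

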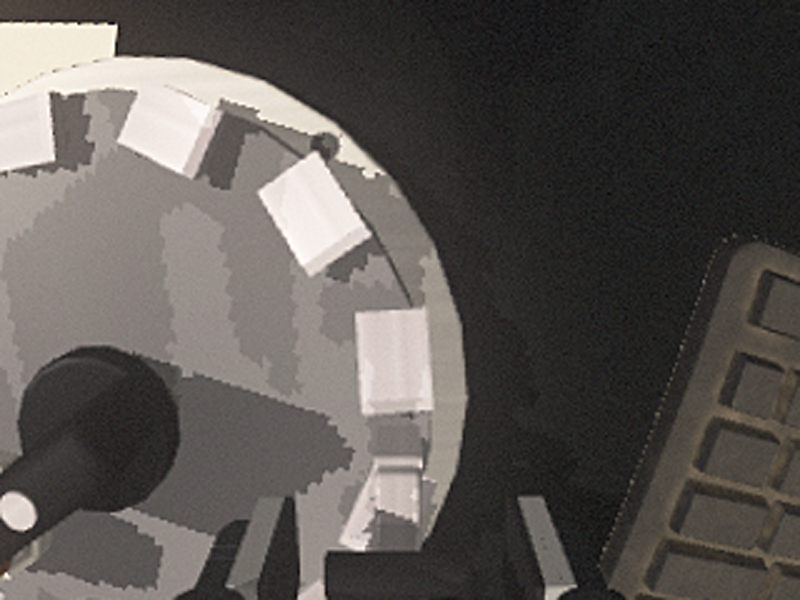

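>>> arm_command(motion="-0.018 -0.002 0.024 0.001 -0.006 0 0.5;0 0 0 0 0 0 0.4;0 0 0 0 0 0 0.3;0 0 0 0 0 0 0.2;0 0 0 0 0 0 0.2;0 0 0 0 0 0 0.2")

```text
time_s: 5.95
eef_pos: [0.5122, 0.2004, 0.0543]
eef_rot: [0.0, 0.988, 0.157, 0.001]
wrist_force: [-0.2, 0.2, 0.6]
opening: 0.307
```

```bash
python3 go.py .5122 .2001 .053 18;python3 look.py w5 wrist 160 40 480 280 2.5
```

```text
t 5.95 pos [0.5122 0.2004 0.0543] F [-0.2  0.2  0.6] M [ 0.03 -0.01  0.03] mm [-0.1  0.3  1.3] deg [ 0.02 -0.11  0.03] units [-0.     0.002  0.007] [ 0.    -0.002  0.001]
5.95 [0.5122 0.2004 0.0543] [ 1.8030e+01 -1.1000e-01  1.7998e+02] [-0.2  0.2  0.6] [ 0.03 -0.01  0.03] 0.3074381247134587
```

View pics/w5c.png

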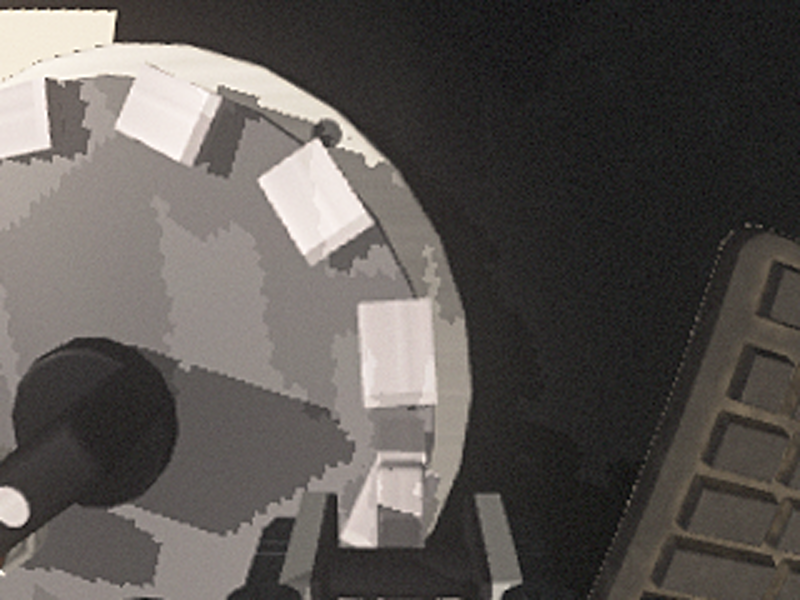

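```bash
cat > arc.py <<'E'
import sys
from fit import *
# arc.py phi_list : tool-frame units between successive points, starting at current measured pose
o=get_obs();T=toolpose(o);st=[.5053,.2735]; yaw=np.radians(18)
if len(sys.argv)>2 and sys.argv[2]=="look": pass
h=np.array([.5122,.2001])-.0515*np.array([np.cos(yaw),np.sin(yaw)])
g=T[:3,3]-.019*T[:3,2]
x=(g[:2]-h)@[np.cos(yaw),np.sin(yaw)]; y=(g[:2]-h)@[np.sin(yaw),-np.cos(yaw)]; z=g[2]-.05
print("t",o["time_s"],"F",o["wrist_force"].round(1),"M",o["torque"].round(2),"open",round(o["opening"],3),"radius",np.hypot(x,z)*1000,"phi",np.degrees(np.arctan2(z,x)),"lat mm",y*1000)
p=np.array([x,z])
for f in sys.argv[1].split(","):
    f=np.radians(float(f)); q=.056*np.array([np.cos(f),np.sin(f)]); d=(q-p)/.2
    print("%.3f 0 %.3f"%(d[0],-d[1])); p=q
E
python3 arc.py 33,43,53,63,73,83,93,103,113,123,133,138
```

```text
t 6.0 F [ 0.7 -0.1  0.6] M [ 0.05 -0.05 -0.02] open 0.304 radius 56.61916742299665 phi 24.33144496868861 lat mm -0.31860454387430176
-0.023 0 -0.036
-0.030 0 -0.038
-0.036 0 -0.033
-0.041 0 -0.026
-0.045 0 -0.018
-0.048 0 -0.010
-0.049 0 -0.002
-0.048 0 0.007
-0.046 0 0.015
-0.043 0 0.023
-0.038 0 0.030
-0.017 0 0.017
```

>>> arm_command(motion="0 0 0 0 0 0 0.2;0 0 0 0 0 0 0.2;-0.023 0 -0.036 0 0 0 0.2;-0.030 0 -0.038 0 0 0 0.2;-0.036 0 -0.033 0 0 0 0.2;0 0 0 0 0 0 0.2")

```text
time_s: 6.5
eef_pos: [0.4957, 0.1952, 0.0766]
eef_rot: [-0.001, 0.988, 0.156, 0.003]
wrist_force: [2.4, 1.0, -5.0]
opening: 0.301
```

```bash
python3 arc.py 63,73,83,93,103,113,123,133,138;python3 look.py w6 wrist 160 40 480 280 2.5
```

```text
t 6.5 F [ 2.4  1.  -5. ] M [ 0.16 -0.39 -0.07] open 0.301 radius 57.00866089342298 phi 53.13514807538823 lat mm -0.437877568317269
-0.044 0 -0.021
-0.045 0 -0.018
-0.048 0 -0.010
-0.049 0 -0.002
-0.048 0 0.007
-0.046 0 0.015
-0.043 0 0.023
-0.038 0 0.030
-0.017 0 0.017
6.5 [0.4957 0.1952 0.0766] [  18.     -0.36 -180.  ] [ 2.4  1.  -5. ] [ 0.16 -0.39 -0.07] 0.3013119624384708
```

View pics/w6c.png

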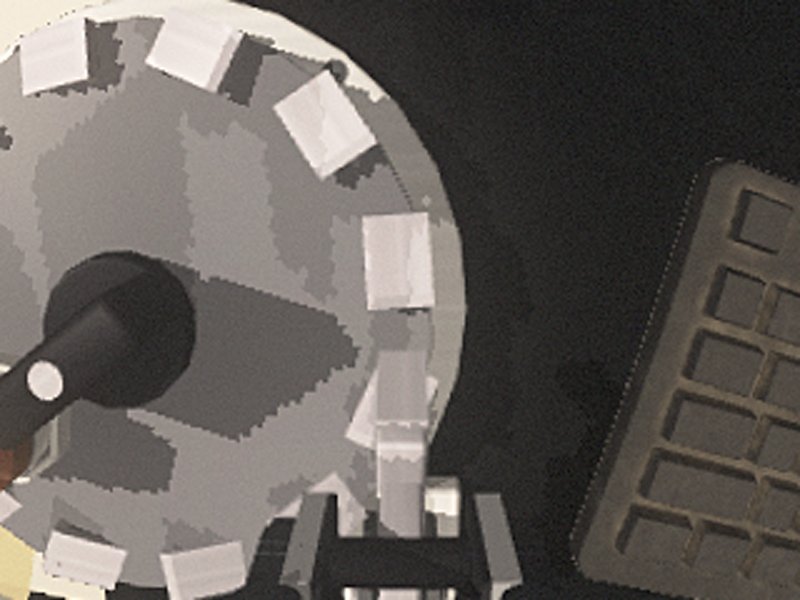

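>>> arm_command(motion="-0.044 0 -0.021 0 0 0 0.2;-0.045 0 -0.018 0 0 0 0.2;-0.048 0 -0.010 0 0 0 0.2;-0.049 0 -0.002 0 0 0 0.2;-0.048 0 0.007 0 0 0 0.2;-0.02 0 0.005 0 0 0 0.2")

```text
time_s: 7.05
eef_pos: [0.4523, 0.1813, 0.0884]
eef_rot: [-0.002, 0.988, 0.156, 0.012]
wrist_force: [3.4, 3.8, -4.6]
opening: 0.298
```

```bash
python3 arc.py 113,123,133,138
```

```text
t 7.05 F [ 3.4  3.8 -4.6] M [ 0.51 -0.65  0.2 ] open 0.298 radius 58.60922539520336 phi 101.60472228369541 lat mm -0.6215024937365663
-0.050 0 0.029
-0.043 0 0.023
-0.038 0 0.030
-0.017 0 0.017
```

>>> arm_command(motion="-0.050 0 0.026 0 -0.02 0 0.2;-0.043 0 0.023 0 0 0 0.2;-0.035 0 0.028 0 0 0 0.2;0 0 0 0 0 0 0.2")

```text
time_s: 7.38
eef_pos: [0.4318, 0.1749, 0.0782]
eef_rot: [-0.002, 0.988, 0.156, 0.008]
wrist_force: [9.6, 4.9, -13.6]
opening: 0.29
```

```bash
python3 arc.py 133,138
```

```text
t 7.3833 F [  9.6   4.9 -13.6] M [ 0.81 -1.43  0.17] open 0.29 radius 57.60705573652433 phi 125.00837081525263 lat mm -0.9138083969894881
-0.026 0 0.031
-0.017 0 0.017
```

>>> arm_command(motion="-0.024 0 0.034 0 -0.01 0 0.2;-0.017 0 0.020 0 0 0 0.2;0 0 0 0 0 0 0.2")

```text
time_s: 7.63
eef_pos: [0.4267, 0.1734, 0.0705]
eef_rot: [-0.001, 0.988, 0.156, 0.006]
wrist_force: [4.1, 3.6, 1.2]
opening: 0.293
```

```bash
python3 arc.py 138;python3 look.py w7 wrist 160 40 480 280 2.5;python3 look.py s7 side 240 170 420 290 4
```

```text
t 7.6333 F [4.1 3.6 1.2] M [ 0.9  -0.81  0.28] open 0.293 radius 54.97552261655936 phi 134.10421746736418 lat mm -1.041983323320724
-0.017 0 0.010
7.6333 [0.4267 0.1734 0.0705] [  17.94   -0.72 -179.97] [4.1 3.6 1.2] [ 0.9  -0.81  0.28] 0.2926073927329467
7.6833 [0.4274 0.1736 0.0708] [  17.93   -0.78 -179.97] [2.4 4.3 3.4] [ 0.98 -0.6   0.31] 0.29158201590771804
```

View pics/w7c.png

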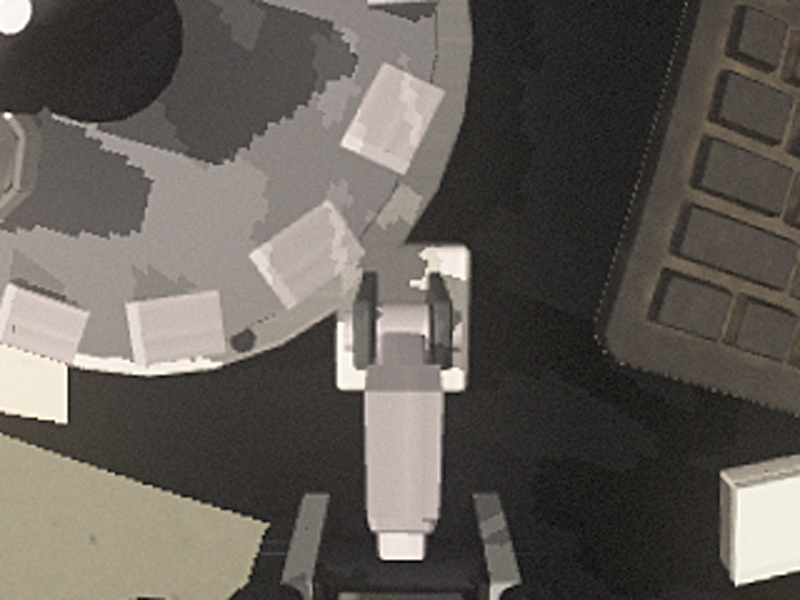

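View pics/s7c.png

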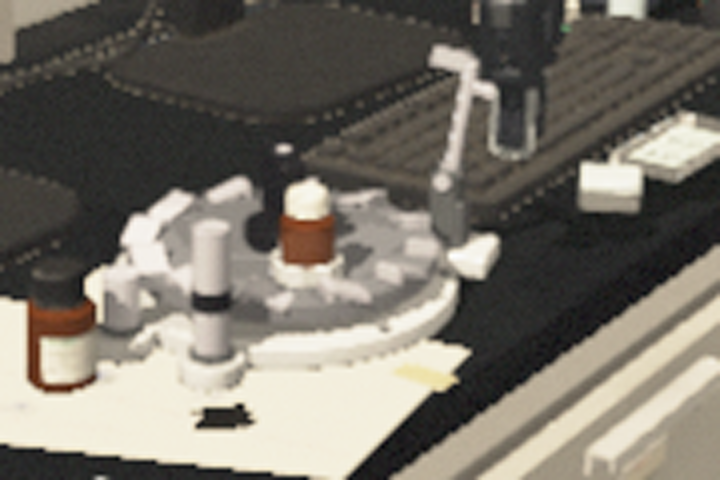

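>>> arm_command(motion="0 0 0 0 0 0 0.5;0 0 0 0 0 0 0.5;0 0 0 0 0 0 0.5;0 0 -0.1 0 0 0 0.5;0 0 -0.2 0 0 0 0.5;0 0 -0.2 0 0.01 -0.119 0.5;0 0 0 0 0 -0.119 0.5;0 0 0 0 0 -0.119 0.5;0 0 0 0 0 -0.119 0.5;0 0 0 0 0 -0.119 0.5")

```text
time_s: 8.57
eef_pos: [0.4183, 0.1696, 0.1707]
eef_rot: [-0.0, 0.891, 0.453, 0.0]
wrist_force: [-1.0, 0.1, -0.4]
opening: 0.501
```

```bash
python3 go.py .505 .2735 .16 141.5;python3 look.py s8 side 240 170 420 290 4
```

```text
t 8.5667 pos [0.4183 0.1696 0.1707] F [-1.   0.1 -0.4] M [ 0.   -0.05  0.02] mm [135.1   8.9  10.7] deg [-1.000e-02 -4.000e-02 -8.758e+01] units [0.675 0.045 0.054] [-0.00e+00 -1.00e-03 -1.46e+00]
8.5667 [0.4183 0.1696 0.1707] [ 5.3920e+01 -2.0000e-02 -1.7997e+02] [-1.   0.1 -0.4] [ 0.   -0.05  0.02] 0.5005641427802979
```

View pics/s8c.png

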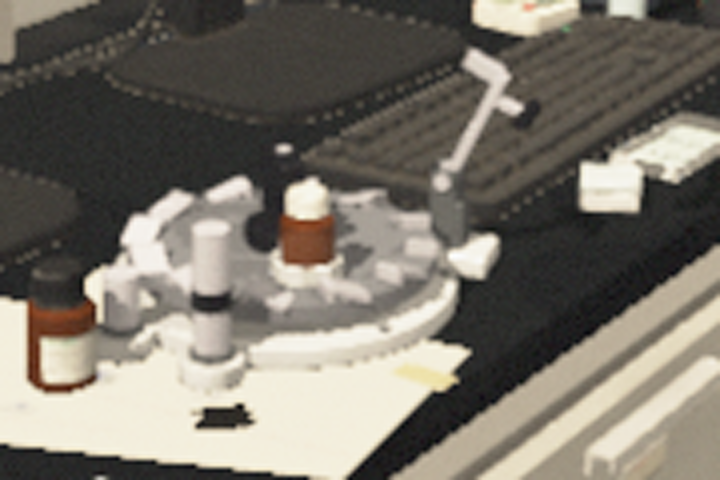

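>>> arm_command(motion="0.15 0.01 0 0 0 0 0.5;0.18 0.01 0 0 0 0 0.5;0.18 0.01 0 0 0 0 0.5;0.14 0.01 0 0 0 -0.1 0.5;0 0 0 0 0 -0.119 0.5;0 0 0 0 0 -0.119 0.5;0 0 0 0 0 -0.119 0.5;0 0 0 0 0 -0.119 0.5;0 0 0 0 0 -0.119 0.5;0 0 0 0 0 -0.119 0.5")

```text
time_s: 9.45
eef_pos: [0.497, 0.2715, 0.1606]
eef_rot: [-0.006, 0.626, 0.78, -0.011]
wrist_force: [0.4, -0.4, -0.8]
opening: 0.496
```

```bash
python3 go.py .505 .2735 .13 141.5
```

```text
t 9.45 pos [0.497  0.2715 0.1606] F [ 0.4 -0.4 -0.8] M [-0.04 -0.03  0.02] mm [ 0.4  8.9 30.4] deg [ -1.39  -0.21 -38.97] units [0.002 0.045 0.152] [-0.023 -0.003 -0.649]
```

>>> arm_command(motion="0 0.02 0 -0.023 -0.003 -0.119 0.5;0 0 0 0 0 -0.119 0.5;0 0 0 0 0 -0.119 0.5;0 0 0 0 0 -0.119 0.5;0 0 0 0 0 -0.119 0.5;0 0 0 0 0 -0.05 0.5;0 0 0 0 0 0 0.5")

```text
time_s: 10.03
eef_pos: [0.4955, 0.2691, 0.1538]
eef_rot: [-0.004, 0.331, 0.944, -0.009]
wrist_force: [0.3, 0.4, -0.2]
opening: 0.497
```

```bash
python3 go.py .505 .2735 .13 141.5;python3 look.py w9 wrist 160 40 480 280 2.5
```

```text
t 10.0333 pos [0.4955 0.2691 0.1538] F [ 0.3  0.4 -0.2] M [-0.02 -0.02  0.07] mm [-4.7  9.8 23.6] deg [-1.12 -0.15 -0.14] units [-0.024  0.049  0.118] [-0.019 -0.002 -0.002]
10.0333 [0.4955 0.2691 0.1538] [ 1.4136e+02 -1.5000e-01 -1.7888e+02] [ 0.3  0.4 -0.2] [-0.02 -0.02  0.07] 0.497439550100767
```

View pics/w9c.png

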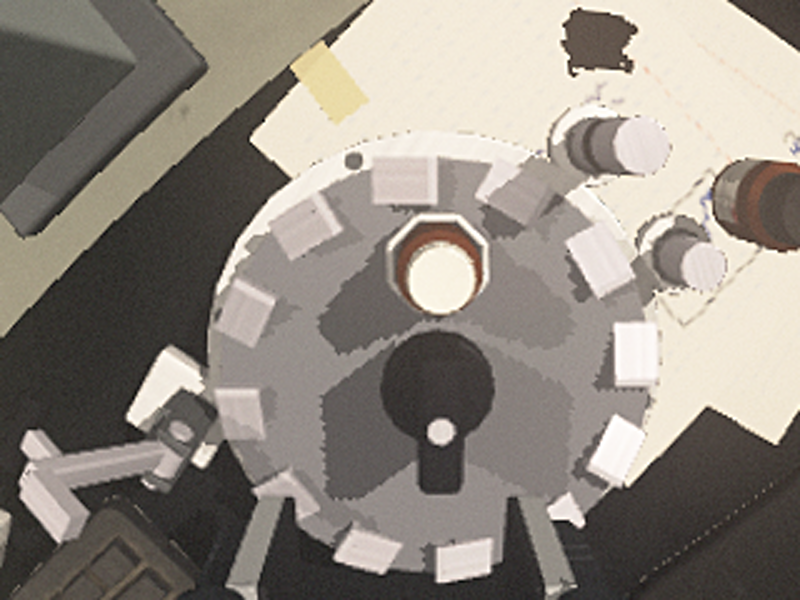

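Run:
```python
from fit import *
c=load("w9");g=lambda u,v:(u/2.5+160,v/2.5+40)
k=at(c,*g(441,432),.080);print("knob",k)
for z in (.075,.082): 
  v=at(c,*g(442,278),z);d=(v-k)[:2];print("vial",z,v,np.hypot(*d),np.degrees(np.arctan2(d[1],d[0])))
t=at(c,*g(641,146),.077);d=(t-k)[:2];print("tall",t,np.hypot(*d),np.degrees(np.arctan2(d[1],d[0])))
t=at(c,*g(703,266),.042);d=(t-k)[:2];print("short",t,np.hypot(*d),np.degrees(np.arctan2(d[1],d[0])))
```

```text
knob [0.50582586 0.27386028 0.08      ]
vial 0.075 [0.47015511 0.30210684 0.075     ] 0.045500232750944385 141.62538537456908
vial 0.082 [0.46909053 0.30264641 0.082     ] 0.04667040082662875 141.91743039315142
tall [0.47424703 0.37152535 0.077     ] 0.10264350834884521 107.91799388205341
short [0.52678797 0.37436612 0.042     ] 0.10266856564704584 78.21893280969731
```

```bash
python3 go.py .5056 .2737 .052 141.7
```

```text
t 10.0833 pos [0.4954 0.2691 0.1537] F [-0.3 -0.  -0.8] M [-0.01  0.03 -0.02] mm [ -5.3  12.  101.4] deg [-1.13 -0.16 -0.48] units [-0.026  0.06   0.507] [-0.019 -0.003 -0.008]
```

>>> arm_command(motion="-0.026 0.05 0 -0.019 -0.002 -0.002 0.5;0 0 0 0 0 0 0.5")

```text
time_s: 10.25
eef_pos: [0.5059, 0.2737, 0.1527]
eef_rot: [-0.0, 0.334, 0.943, 0.0]
wrist_force: [-0.7, 0.2, -0.7]
opening: 0.498
```

```bash
python3 go.py .5056 .2737 .052 141.7
```

```text
t 10.25 pos [0.5059 0.2737 0.1527] F [-0.7  0.2 -0.7] M [-0.02  0.02  0.  ] mm [  0.2  -0.3 100.7] deg [ 0.03 -0.07 -0.71] units [ 0.001 -0.001  0.503] [ 0.    -0.001 -0.012]
```

>>> arm_command(motion="0 0 0.08 0 0 -0.012 0.5;0 0 0.09 0 0 0 0.5;0 0 0.09 0 0 0 0.5;0 0 0.06 0 0 0 0.5;0 0 0 0 0 0 0.5")

```text
time_s: 10.67
eef_pos: [0.5088, 0.2742, 0.0877]
eef_rot: [0.001, 0.333, 0.943, 0.002]
wrist_force: [-0.0, -1.0, 0.6]
opening: 0.5
```

```bash
python3 go.py .5056 .2737 .052 141.7
```

```text
t 10.6667 pos [0.5088 0.2742 0.0877] F [-0.  -1.   0.6] M [-0.03 -0.    0.02] mm [ 2.2 -2.6 35.7] deg [ 0.26  0.07 -0.56] units [ 0.011 -0.013  0.178] [ 0.004  0.001 -0.009]
```

>>> arm_command(motion="0.012 -0.015 0.07 0.004 0.001 -0.009 0.5;0.003 -0.003 0.07 0 0 0 0.5;0.003 -0.003 0.04 0 0 0 0.5;0 0 0 0 0 0 0.5")

```text
time_s: 11.0
eef_pos: [0.5039, 0.2733, 0.0501]
eef_rot: [0.001, 0.329, 0.944, 0.0]
wrist_force: [-0.4, 0.5, -0.4]
opening: 0.499
```

```bash
python3 go.py .5056 .2737 .052 141.7;python3 look.py w10 wrist 160 40 480 280 2.5
```

```text
t 11.0 pos [0.5039 0.2733 0.0501] F [-0.4  0.5 -0.4] M [ 0.01  0.01 -0.04] mm [-1.1  1.4 -1.9] deg [ 0.06  0.05 -0.08] units [-0.006  0.007 -0.009] [ 0.001  0.001 -0.001]
11.0 [0.5039 0.2733 0.0501] [1.4162e+02 5.0000e-02 1.7994e+02] [-0.4  0.5 -0.4] [ 0.01  0.01 -0.04] 0.4994602025772562
```

View pics/w10c.png

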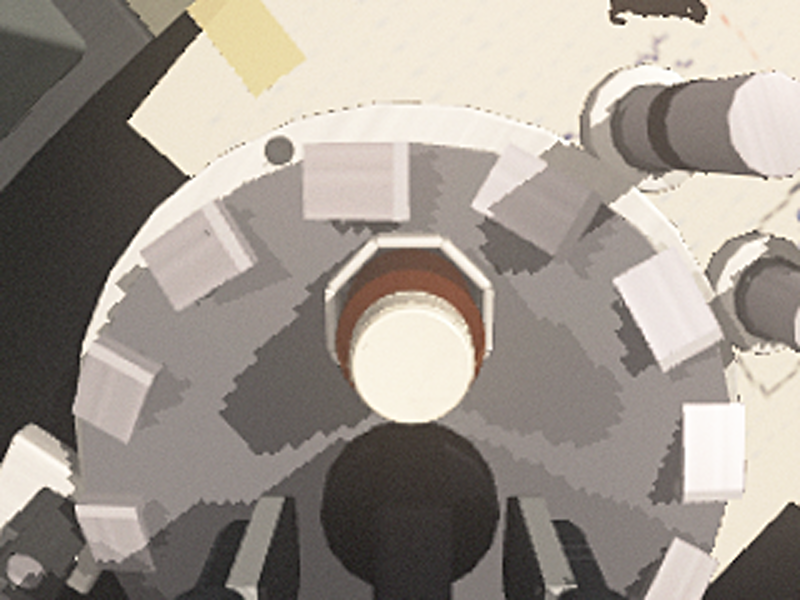

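Bar between the pads at about (412,570). Centre it and close.

>>> arm_command(motion="-0.007 0.008 -0.005 0.001 0.001 -0.001 0.5;0 0 0 0 0 0 0.35;0 0 0 0 0 0 0.2;0 0 0 0 0 0 0.1;0 0 0 0 0 0 0.05;0 0 0 0 0 0 0.05;0 0 0 0 0 0 0.05")

```text
time_s: 11.63
eef_pos: [0.5072, 0.2734, 0.0542]
eef_rot: [0.001, 0.328, 0.945, -0.0]
wrist_force: [0.9, -0.6, -3.8]
opening: 0.147
```

```bash
python3 go.py .5056 .2737 .052 115.5
```

```text
t 11.6333 pos [0.5072 0.2734 0.0542] F [ 0.9 -0.6 -3.8] M [ 0.01 -0.14  0.04] mm [ 1.4 -0.7  2.2] deg [ 0.04  0.1  26.23] units [ 0.007 -0.004  0.011] [0.001 0.002 0.437]
```

>>> arm_command(motion="0.005 -0.003 0.005 0 0 0.06 0.05;0 0 0 0 0 0.08 0.05;0 0 0 0 0 0.08 0.05;0 0 0 0 0 0.08 0.05;0 0 0 0 0 0.08 0.05;0 0 0 0 0 0.04 0.05;0 0 0 0 0 0 0.05;0 0 0 0 0 0 0.05")

```text
time_s: 12.3
eef_pos: [0.5067, 0.273, 0.0542]
eef_rot: [0.002, 0.534, 0.846, -0.0]
wrist_force: [-0.5, -0.4, -3.3]
opening: 0.152
```

```bash
python3 go.py .5056 .2737 .052 115;python3 look.py w11 wrist 160 40 480 280 2.5
```

```text
t 12.3 pos [0.5067 0.273  0.0542] F [-0.5 -0.4 -3.3] M [ 0.03 -0.03 -0.08] mm [ 1.1 -0.7  2.2] deg [0.09 0.19 0.47] units [ 0.006 -0.004  0.011] [0.002 0.003 0.008]
12.3 [0.5067 0.273  0.0542] [115.47   0.19 179.91] [-0.5 -0.4 -3.3] [ 0.03 -0.03 -0.08] 0.15195273980491375
```

View pics/w11c.png

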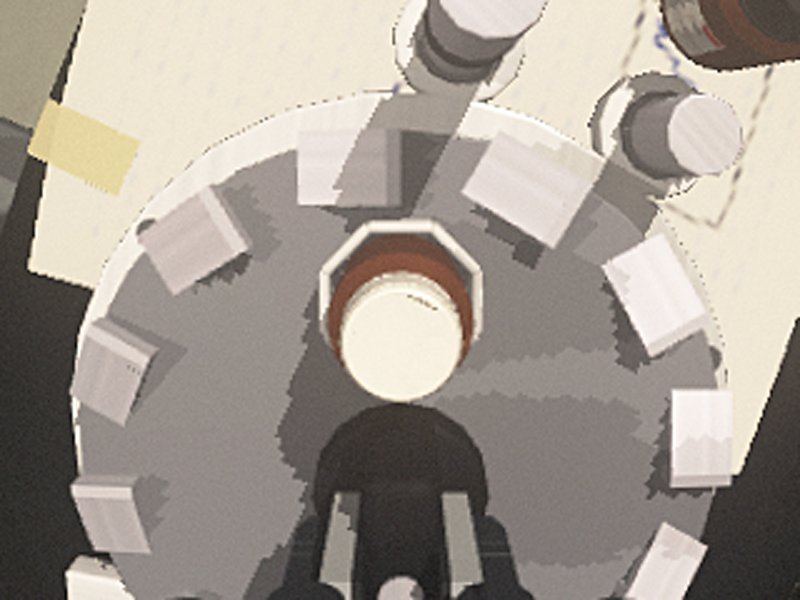

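>>> arm_command(motion="0 0 0 0 0 0 0.3;0 0 0 0 0 0 0.5;0 0 0 0 0 0 0.5;0 0 -0.08 0 0 0 0.5;0 0 -0.15 0 0 0 0.5;0 0 -0.2 0 0 0 0.5;0 0 -0.1 0 0 0.1 0.5;0 0 0 0 0 0.119 0.5;0 0 0 0 0 0.119 0.5;0 0 0 0 0 0.119 0.5")

```text
time_s: 13.18
eef_pos: [0.5086, 0.2743, 0.1696]
eef_rot: [0.003, 0.719, 0.695, 0.003]
wrist_force: [-0.2, -0.3, 0.2]
opening: 0.495
```

```bash
python3 go.py .4233 .1712 .15 18;python3 look.py s12 side 240 170 420 290 4
```

```text
t 13.1833 pos [0.5086 0.2743 0.1696] F [-0.2 -0.3  0.2] M [-0.   -0.02 -0.01] mm [-106.   -81.9   18.9] deg [ 0.44 -0.32 70.01] units [-0.53  -0.409  0.094] [ 0.007 -0.005  1.167]
13.1833 [0.5086 0.2743 0.1696] [ 8.8010e+01 -1.0000e-02  1.7949e+02] [-0.2 -0.3  0.2] [-0.   -0.02 -0.01] 0.49504133385532295
```

View pics/s12c.png

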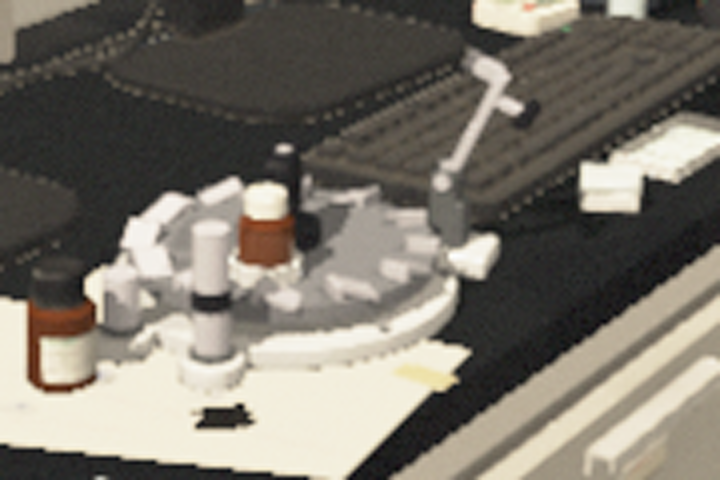

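>>> arm_command(motion="0 0 0 0 0 0.119 0.5;0 0 0 0 0 0.119 0.5;0 0 0 0 0 0.119 0.5;0 0 0 0 0 0.119 0.5;0 0 0 0 0 0.119 0.5;0 0 0 0 0 0.119 0.5;0 0 0 0 0 0.119 0.5;0 0 0 0 0 0.119 0.5;0 0 0 0 0 0.119 0.5;0 0 0 0 0 0.08 0.5")

```text
time_s: 14.07
eef_pos: [0.5096, 0.275, 0.172]
eef_rot: [0.0, 0.986, 0.164, 0.006]
wrist_force: [0.4, -0.0, -0.3]
opening: 0.501
```

```bash
python3 go.py .4233 .1712 .15 18
```

```text
t 14.0667 pos [0.5096 0.275  0.172 ] F [ 0.4 -0.  -0.3] M [-0.01  0.03  0.01] mm [-115.5   70.1   20.8] deg [ 0.17 -0.71  0.93] units [-0.578  0.35   0.104] [ 0.003 -0.012  0.016]
```

>>> arm_command(motion="-0.1 0.06 0 0.003 -0.012 0.01 0.5;-0.14 0.085 0 0 0 0 0.5;-0.14 0.085 0 0 0 0 0.5;-0.13 0.08 0 0 0 0 0.5;-0.03 0.02 0 0 0 0 0.5;0 0 0 0 0 0 0.5")

```text
time_s: 14.57
eef_pos: [0.4257, 0.1759, 0.1716]
eef_rot: [-0.0, 0.986, 0.168, 0.001]
wrist_force: [0.0, 0.0, 1.8]
opening: 0.5
```

```bash
python3 go.py .4233 .1712 .15 18;python3 look.py w13 wrist 160 40 480 280 2.5
```

```text
t 14.5667 pos [0.4257 0.1759 0.1716] F [0.  0.  1.8] M [-0.1   0.03  0.04] mm [-3.8  3.6 21.5] deg [-0.02 -0.1   1.3 ] units [-0.019  0.018  0.108] [-0.    -0.002  0.022]
14.5667 [0.4257 0.1759 0.1716] [ 1.9300e+01 -1.0000e-01 -1.7998e+02] [0.  0.  1.8] [-0.1   0.03  0.04] 0.50038899228134
```

View pics/w13c.png

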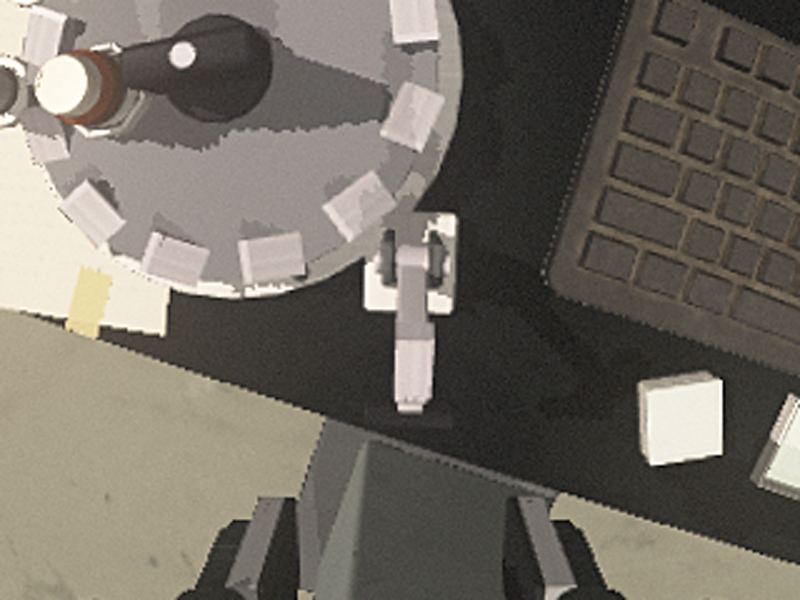

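>>> arm_command(motion="-0.016 0.018 0.05 0 -0.002 0.022 0.5;0 0 0.09 0 0 0 0.5;0 0 0.09 0 0 0 0.5;0 0 0.06 0 0 0 0.5;0 0 0 0 0 0 0.5")

```text
time_s: 15.03
eef_pos: [0.4299, 0.1743, 0.1119]
eef_rot: [-0.001, 0.988, 0.157, 0.004]
wrist_force: [-1.3, 0.7, -0.4]
opening: 0.502
```

```bash
python3 go.py .4238 .1716 .069 18
```

```text
t 15.0333 pos [0.4299 0.1743 0.1119] F [-1.3  0.7 -0.4] M [ 0.06 -0.02 -0.01] mm [-6.9  0.7 42.9] deg [ 0.01 -0.45  0.04] units [-0.035  0.003  0.214] [ 0.    -0.007  0.001]
```

>>> arm_command(motion="-0.037 0.003 0.07 0 -0.008 0 0.5;-0.004 0 0.08 0 0 0 0.5;-0.004 0 0.05 0 0 0 0.5;0 0 0 0 0 0 0.5")

```text
time_s: 15.37
eef_pos: [0.424, 0.1727, 0.07]
eef_rot: [-0.0, 0.987, 0.158, -0.0]
wrist_force: [-0.2, 0.7, 0.1]
opening: 0.498
```

```bash
python3 go.py .4238 .1716 .069 18; python3 look.py w14 wrist 160 100 480 340 2.5
```

```text
t 15.3667 pos [0.424  0.1727 0.07  ] F [-0.2  0.7  0.1] M [ 0.02 -0.05 -0.04] mm [-0.5  1.   1. ] deg [-0.    0.01  0.15] units [-0.003  0.005  0.005] [-0.     0.     0.003]
15.3667 [0.424  0.1727 0.07  ] [ 1.815e+01  1.000e-02 -1.800e+02] [-0.2  0.7  0.1] [ 0.02 -0.05 -0.04] 0.49756803243806286
```

View pics/w14c.png

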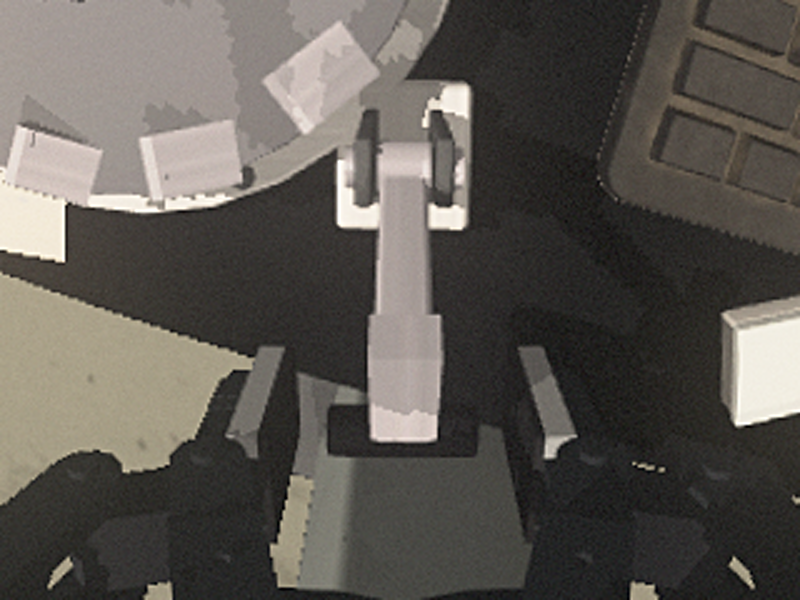

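>>> arm_command(motion="0 0 0 0 0 0 0.35;0 0 0 0 0 0 0.2;0 0 0 0 0 0 0.2;0 0 0 0 0 0 0.2;0 0 0 0 0 0 0.2;0 0 0 0 0 0 0.2")

```text
time_s: 15.92
eef_pos: [0.4274, 0.1735, 0.0739]
eef_rot: [0.0, 0.987, 0.158, 0.003]
wrist_force: [1.0, 0.4, -2.7]
opening: 0.3
```

```bash
python3 arc.py 128,118,108,98,88,78,68,58,48,38,28,23
```

```text
t 15.9167 F [ 1.   0.4 -2.7] M [0.04 0.   0.01] open 0.3 radius 56.97873712564939 phi 131.13667674225573 lat mm -0.962211597833814
0.015 0 -0.006
0.041 0 -0.027
0.045 0 -0.019
0.048 0 -0.011
0.049 0 -0.003
0.048 0 0.006
0.047 0 0.014
0.043 0 0.022
0.039 0 0.029
0.033 0 0.036
0.027 0 0.041
0.011 0 0.022
```

>>> arm_command(motion="0.03 0 -0.02 0 0 0 0.2;0.041 0 -0.027 0 0 0 0.2;0.045 0 -0.019 0 0 0 0.2;0.048 0 -0.011 0 0 0 0.2;0.048 0 -0.002 0 0 0 0.2;0.02 0 0 0 0 0 0.2")

```text
time_s: 16.42
eef_pos: [0.4668, 0.1862, 0.0885]
eef_rot: [0.002, 0.987, 0.159, -0.006]
wrist_force: [-3.6, -2.4, -2.2]
opening: 0.297
```

```bash
python3 arc.py 78,68,58,48,38,28,23;python3 go.py .5 .2 .1 18
```

```text
t 16.4167 F [-3.6 -2.4 -2.2] M [-0.59  0.6  -0.06] open 0.297 radius 57.61266153763082 phi 85.74030887429784 lat mm -0.7956252520077812
0.037 0 0.013
0.047 0 0.014
0.043 0 0.022
0.039 0 0.029
0.033 0 0.036
0.027 0 0.041
0.011 0 0.022
t 16.4167 pos [0.4668 0.1862 0.0885] F [-3.6 -2.4 -2.2] M [-0.59  0.6  -0.06] mm [ 35.7  -2.7 -12. ] deg [0.1  0.74 0.24] units [ 0.178 -0.014 -0.06 ] [0.002 0.012 0.004]
```

>>> arm_command(motion="0.037 0 0.013 0.002 0.012 0.004 0.2;0.047 0 0.015 0 0 0 0.2;0.043 0 0.023 0 0 0 0.2;0.039 0 0.029 0 0 0 0.2;0.020 0 0.020 0 0 0 0.2;0 0 0 0 0 0 0.2")

```text
time_s: 16.92
eef_pos: [0.508, 0.1993, 0.0704]
eef_rot: [-0.0, 0.988, 0.157, 0.002]
wrist_force: [-3.4, -1.2, 1.8]
opening: 0.289
```

```bash
python3 arc.py 38,33,28;python3 go.py .5122 .2001 .053 18
```

```text
t 16.9167 F [-3.4 -1.2  1.8] M [-0.42  0.59 -0.09] open 0.289 radius 61.461677977852155 phi 39.823244201170915 lat mm -0.5115261287125407
-0.015 0 0.024
0.014 0 0.020
0.012 0 0.021
t 16.9167 pos [0.508  0.1993 0.0704] F [-3.4 -1.2  1.8] M [-0.42  0.59 -0.09] mm [ 4.2  0.5 17.4] deg [ 0.02 -0.21  0.01] units [0.021 0.002 0.087] [ 0.    -0.004  0.   ]
```

>>> arm_command(motion="-0.008 0 0.035 0 -0.003 0 0.2;0.01 0 0.025 0 0 0 0.2;0 0 0 0 0 0 0.2;0 0 0 0 0 0 0.4;0 0 0 0 0 0 0.5;0 0 0 0 0 0 0.5;0 0 0 0 0 0 0.5;0 0 0 0 0 0 0.5")

```text
time_s: 17.58
eef_pos: [0.5151, 0.2017, 0.0622]
eef_rot: [-0.001, 0.988, 0.156, 0.008]
wrist_force: [0.1, -0.6, 0.4]
opening: 0.503
```

```bash
python3 arc.py 38,33,28;python3 look.py w15 wrist 160 100 480 340 2.5
```

```text
t 17.5833 F [ 0.1 -0.6  0.4] M [ 0.04  0.02 -0.01] open 0.503 radius 62.733291743038684 phi 29.856401026606555 lat mm -0.6325568059168214
-0.051 0 -0.016
0.014 0 0.020
0.012 0 0.021
17.5833 [0.5151 0.2017 0.0622] [ 17.98  -0.94 179.97] [ 0.1 -0.6  0.4] [ 0.04  0.02 -0.01] 0.5029231579761495
```

View pics/w15c.png

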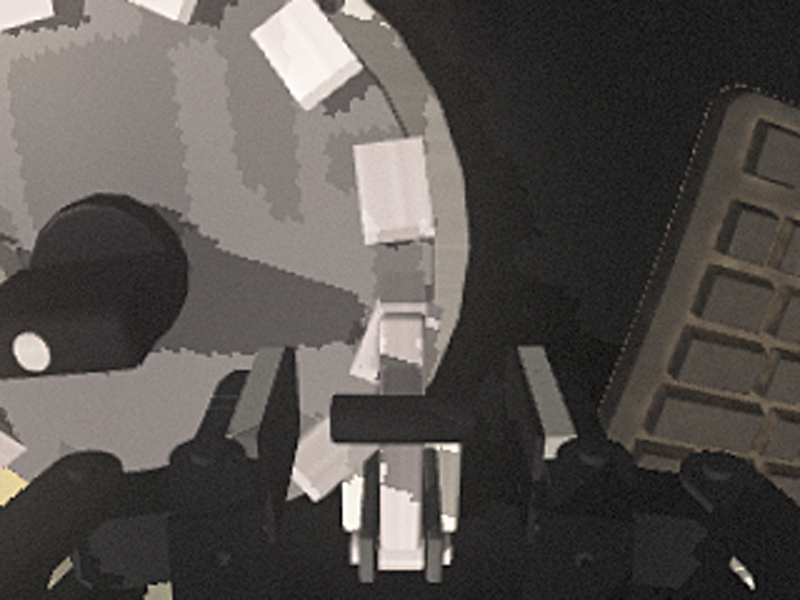

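>>> arm_command(motion="0 0 -0.08 0 0 0 0.5;0 0 -0.18 0 -0.015 0 0.5;0 0 -0.18 0 0 0 0.5;0 0 -0.05 0 0 -0.1 0.5;0 0 0 0 0 -0.119 0.5;0 0 0 0 0 -0.119 0.5;0 0 0 0 0 -0.119 0.5;0 0 0 0 0 -0.119 0.5;0 0 0 0 0 -0.119 0.5;0 0 0 0 0 -0.119 0.5")

```text
time_s: 18.47
eef_pos: [0.515, 0.2019, 0.167]
eef_rot: [0.001, 0.833, 0.554, 0.002]
wrist_force: [-1.4, 1.1, 0.6]
opening: 0.503
```

>>> arm_command(motion="0 0 0 0 0 -0.119 0.5;0 0 0 0 0 -0.119 0.5;0 0 0 0 0 -0.119 0.5;0 0 0 0 0 -0.119 0.5;0 0 0 0 0 -0.119 0.5;0 0 0 0 0 -0.119 0.5;0 0 0 0 0 0 0.5")

```text
time_s: 19.05
eef_pos: [0.5155, 0.2021, 0.168]
eef_rot: [0.002, 0.57, 0.821, 0.003]
wrist_force: [-0.3, 0.6, 0.1]
opening: 0.502
```

```bash
python3 go.py .5056 .2737 .13 115.3
```

```text
t 19.05 pos [0.5155 0.2021 0.168 ] F [-0.3  0.6  0.1] M [-0.02 -0.01 -0.02] mm [70.5 15.5 38. ] deg [ 0.4   0.06 -4.84] units [0.353 0.077 0.19 ] [ 0.007  0.001 -0.081]
```

>>> arm_command(motion="0.1 0.02 0.03 0.007 0 -0.08 0.5;0.12 0.02 0.03 0 0 0 0.5;0.1 0.02 0.03 0 0 0 0.5;0.02 0.005 0 0 0 0 0.5;0 0 0 0 0 0 0.5")

```text
time_s: 19.47
eef_pos: [0.5011, 0.271, 0.1503]
eef_rot: [0.002, 0.542, 0.84, 0.0]
wrist_force: [0.2, -0.6, 0.1]
opening: 0.5
```

```bash
python3 go.py .5056 .2737 .053 115.3;python3 look.py w16 wrist 160 40 480 280 2.5
```

```text
t 19.4667 pos [0.5011 0.271  0.1503] F [ 0.2 -0.6  0.1] M [-0.01 -0.02  0.02] mm [ 0.8  5.  97.3] deg [ 0.14  0.12 -0.99] units [0.004 0.025 0.487] [ 0.002  0.002 -0.016]
19.4667 [0.5011 0.271  0.1503] [1.1431e+02 1.2000e-01 1.7986e+02] [ 0.2 -0.6  0.1] [-0.01 -0.02  0.02] 0.4997448482005286
```

View pics/w16c.png

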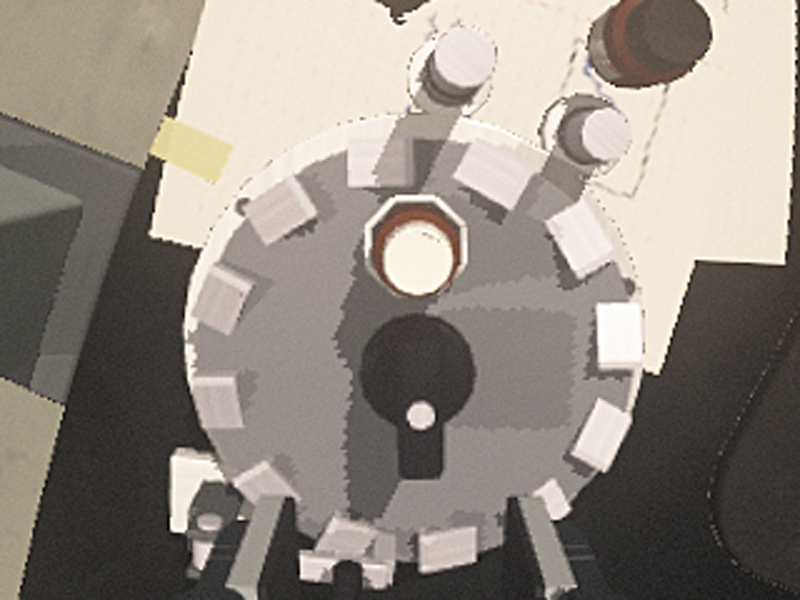

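Run:
```python
from fit import *
c=load("w16");g=lambda u,v:(u/2.5+160,v/2.5+40)
k=at(c,*g(421,416),.080);print("knob",k)
for z in (.075,.082): 
  v=at(c,*g(419,259),z);d=(v-k)[:2];print("vial",np.hypot(*d),np.degrees(np.arctan2(d[1],d[0])))
t=at(c,*g(465,57),.077);d=(t-k)[:2];print("tall",t,np.hypot(*d),np.degrees(np.arctan2(d[1],d[0])))
```

```text
knob [0.5058804  0.27361175 0.08      ]
vial 0.04527146897949611 115.25292311099122
vial 0.04630508015292336 115.46151810140294
tall [0.4743401  0.37158918 0.077     ] 0.10292894209341083 107.84408645197266
```

>>> arm_command(motion="0.004 0.025 0.05 0.002 0.002 -0.012 0.5;0 0 0.09 0 0 0 0.5;0 0 0.09 0 0 0 0.5;0 0 0.07 0 0 0 0.5;0 0 0 0 0 0 0.5")

```text
time_s: 19.93
eef_pos: [0.5102, 0.2705, 0.0892]
eef_rot: [0.002, 0.539, 0.842, 0.002]
wrist_force: [-0.4, -0.6, -0.3]
opening: 0.501
```

```bash
python3 go.py .5056 .2737 .053 115
```

```text
t 19.9333 pos [0.5102 0.2705 0.0892] F [-0.4 -0.6 -0.3] M [ 0.06  0.04 -0.02] mm [ 4.9 -3.1 36.1] deg [ 0.35  0.1  -0.28] units [ 0.025 -0.015  0.181] [ 0.006  0.002 -0.005]
```

>>> arm_command(motion="0.027 -0.017 0.07 0.006 0.002 -0.007 0.5;0.003 -0.003 0.07 0 0 0 0.5;0.003 -0.002 0.035 0 0 0 0.5;0 0 0 0 0 0 0.5")

```text
time_s: 20.27
eef_pos: [0.5049, 0.2731, 0.052]
eef_rot: [-0.0, 0.538, 0.843, 0.0]
wrist_force: [-0.5, 0.2, 0.5]
opening: 0.501
```

```bash
python3 go.py .5056 .2737 .053 115.3
```

```text
t 20.2667 pos [0.5049 0.2731 0.052 ] F [-0.5  0.2  0.5] M [-0.07  0.05 -0.01] mm [ 0.3  0.9 -1. ] deg [-0.   -0.02 -0.35] units [ 0.001  0.005 -0.005] [-0.    -0.    -0.006]
```

>>> arm_command(motion="0.001 0.004 -0.005 0 0 -0.004 0.5;0 0 0 0 0 0 0.35;0 0 0 0 0 0 0.2;0 0 0 0 0 0 0.1;0 0 0 0 0 0 0.05;0 0 0 0 0 0 0.05;0 0 0 0 0 0 0.05;0 0 0 0 0 0 0.05")

```text
time_s: 20.93
eef_pos: [0.5064, 0.2738, 0.0543]
eef_rot: [0.0, 0.536, 0.845, 0.001]
wrist_force: [0.2, 0.2, -4.1]
opening: 0.152
```

```bash
python3 go.py .5056 .2737 .053 110
```

```text
t 20.9333 pos [0.5064 0.2738 0.0543] F [ 0.2  0.2 -4.1] M [-0.01  0.02  0.03] mm [ 0.3 -0.7  1.3] deg [ 0.09 -0.    5.24] units [ 0.001 -0.004  0.007] [ 0.002 -0.     0.087]
```

>>> arm_command(motion="0 0 0.003 0 0 0.02 0.05;0 0 0 0 0 0.02 0.05;0 0 0 0 0 0.02 0.05;0 0 0 0 0 0 0.05")

```text
time_s: 21.27
eef_pos: [0.5063, 0.2738, 0.0543]
eef_rot: [0.0, 0.564, 0.826, 0.001]
wrist_force: [0.8, 0.3, -2.7]
opening: 0.151
```

```bash
python3 go.py .5056 .2737 .053 108
```

```text
t 21.2667 pos [0.5063 0.2738 0.0543] F [ 0.8  0.3 -2.7] M [-0.03  0.07  0.1 ] mm [ 0.2 -0.7  1.3] deg [0.09 0.01 3.28] units [ 0.001 -0.004  0.006] [0.001 0.    0.055]
```

>>> arm_command(motion="0 0 0 0 0 0.015 0.05;0 0 0 0 0 0.01 0.05;0 0 0 0 0 0 0.05")

```text
time_s: 21.52
eef_pos: [0.5063, 0.2738, 0.0543]
eef_rot: [0.0, 0.576, 0.817, 0.001]
wrist_force: [-0.3, 1.0, -2.4]
opening: 0.148
```

```bash
python3 go.py .5056 .2737 .053 108
```

```text
t 21.5167 pos [0.5063 0.2738 0.0543] F [-0.3  1.  -2.4] M [-0.    0.1   0.07] mm [ 0.2 -0.7  1.3] deg [0.09 0.01 1.6 ] units [ 0.001 -0.004  0.006] [0.001 0.    0.027]
```

>>> arm_command(motion="0 0 0 0 0 0.005 0.05;0 0 0 0 0 0.005 0.05")

```text
time_s: 21.68
eef_pos: [0.5063, 0.2738, 0.0543]
eef_rot: [0.0, 0.581, 0.814, 0.001]
wrist_force: [-0.5, 0.2, -2.4]
opening: 0.154
```

```bash
python3 go.py .5056 .2737 .053 108
```

```text
t 21.6833 pos [0.5063 0.2738 0.0543] F [-0.5  0.2 -2.4] M [-0.02  0.07  0.08] mm [ 0.1 -0.7  1.3] deg [0.08 0.   0.96] units [ 0.001 -0.004  0.006] [0.001 0.    0.016]
```

>>> arm_command(motion="0 0 0 0 0 0.004 0.05")

```text
time_s: 21.77
eef_pos: [0.5063, 0.2738, 0.0543]
eef_rot: [0.0, 0.583, 0.813, 0.001]
wrist_force: [0.1, -0.8, -2.3]
opening: 0.15
```

```bash
python3 go.py .5056 .2737 .053 108
```

```text
t 21.7667 pos [0.5063 0.2738 0.0543] F [ 0.1 -0.8 -2.3] M [-0.03 -0.    0.08] mm [ 0.1 -0.7  1.3] deg [0.09 0.   0.7 ] units [ 0.001 -0.004  0.006] [0.001 0.    0.012]
```

>>> arm_command(motion="0 0 0 0 0 0.003 0.05")

```text
time_s: 21.85
eef_pos: [0.5063, 0.2738, 0.0543]
eef_rot: [0.0, 0.584, 0.812, 0.001]
wrist_force: [0.1, -0.0, -2.4]
opening: 0.152
```

```bash
python3 go.py .5056 .2737 .053 108
```

```text
t 21.85 pos [0.5063 0.2738 0.0543] F [ 0.1 -0.  -2.4] M [-0.03  0.1   0.07] mm [ 0.2 -0.7  1.3] deg [0.08 0.   0.49] units [ 0.001 -0.004  0.006] [0.001 0.    0.008]
```

>>> arm_command(motion="0 0 0 0 0 0.003 0.05")

```text
time_s: 21.93
eef_pos: [0.5063, 0.2738, 0.0543]
eef_rot: [0.0, 0.586, 0.811, 0.001]
wrist_force: [0.5, -0.0, -1.8]
opening: 0.15
```

```bash
python3 go.py .5056 .2737 .053 108
```

```text
t 21.9333 pos [0.5063 0.2738 0.0543] F [ 0.5 -0.  -1.8] M [-0.06  0.08  0.11] mm [ 0.2 -0.7  1.3] deg [0.08 0.   0.29] units [ 0.001 -0.004  0.006] [0.001 0.    0.005]
```

>>> arm_command(motion="0 0 0 0 0 0.003 0.05")

```text
time_s: 22.02
eef_pos: [0.5063, 0.2738, 0.0543]
eef_rot: [0.0, 0.587, 0.809, 0.001]
wrist_force: [1.2, -0.2, -2.7]
opening: 0.153
```

```bash
python3 go.py .5056 .2737 .053 108
```

```text
t 22.0167 pos [0.5063 0.2738 0.0543] F [ 1.2 -0.2 -2.7] M [0.01 0.03 0.13] mm [ 0.2 -0.7  1.3] deg [0.08 0.   0.09] units [ 0.001 -0.004  0.006] [0.001 0.    0.002]
```

>>> arm_command(motion="0 0 0 0 0 0.003 0.05")

```text
time_s: 22.1
eef_pos: [0.5064, 0.2738, 0.0543]
eef_rot: [0.0, 0.589, 0.808, 0.001]
wrist_force: [0.1, 0.4, -1.9]
opening: 0.151
```

```bash
python3 go.py .5056 .2737 .053 108
```

```text
t 22.1 pos [0.5064 0.2738 0.0543] F [ 0.1  0.4 -1.9] M [-0.02  0.06  0.09] mm [ 0.2 -0.7  1.3] deg [ 0.09  0.01 -0.11] units [ 0.001 -0.004  0.007] [ 0.001  0.    -0.002]
```

>>> arm_command(motion="0 0 0 0 0 0.003 0.05")

```text
time_s: 22.18
eef_pos: [0.5063, 0.2737, 0.0542]
eef_rot: [0.0, 0.59, 0.807, 0.001]
wrist_force: [0.4, 0.7, -2.2]
opening: 0.149
```

```bash
python3 go.py .5056 .2737 .053 108
```

```text
t 22.1833 pos [0.5063 0.2737 0.0542] F [ 0.4  0.7 -2.2] M [-0.06  0.01  0.16] mm [ 0.2 -0.7  1.2] deg [ 0.08  0.01 -0.3 ] units [ 0.001 -0.003  0.006] [ 0.001  0.    -0.005]
```

>>> arm_command(motion="0 0 0 0 0 0.002 0.05")

```text
time_s: 22.27
eef_pos: [0.5063, 0.2737, 0.0543]
eef_rot: [0.0, 0.591, 0.807, 0.001]
wrist_force: [0.5, -0.2, -1.8]
opening: 0.152
```

```bash
python3 go.py .5056 .2737 .053 108
```

```text
t 22.2667 pos [0.5063 0.2737 0.0543] F [ 0.5 -0.2 -1.8] M [-0.01  0.06  0.11] mm [ 0.2 -0.7  1.3] deg [ 0.08  0.01 -0.44] units [ 0.001 -0.003  0.006] [ 0.001  0.    -0.007]
```

>>> arm_command(motion="0 0 0 0 0 0.002 0.05")

```text
time_s: 22.35
eef_pos: [0.5063, 0.2737, 0.0543]
eef_rot: [0.0, 0.592, 0.806, 0.001]
wrist_force: [-0.9, 0.4, -2.5]
opening: 0.149
```

```bash
python3 go.py .5056 .2737 .053 108
```

```text
t 22.35 pos [0.5063 0.2737 0.0543] F [-0.9  0.4 -2.5] M [-0.03  0.04  0.16] mm [ 0.2 -0.7  1.3] deg [ 0.08  0.   -0.58] units [ 0.001 -0.004  0.006] [ 0.001  0.    -0.01 ]
```

>>> arm_command(motion="0 0 0 0 0 0.002 0.05")

```text
time_s: 22.43
eef_pos: [0.5063, 0.2738, 0.0543]
eef_rot: [0.0, 0.593, 0.805, 0.001]
wrist_force: [0.3, 0.0, -2.7]
opening: 0.151
```

```bash
python3 go.py .5056 .2737 .053 108
```

```text
t 22.4333 pos [0.5063 0.2738 0.0543] F [ 0.3  0.  -2.7] M [0.01 0.12 0.13] mm [ 0.1 -0.7  1.3] deg [ 0.09  0.01 -0.7 ] units [ 0.001 -0.004  0.007] [ 0.001  0.    -0.012]
```

>>> arm_command(motion="0 0 0 0 0 0.002 0.05")

```text
time_s: 22.52
eef_pos: [0.5063, 0.2738, 0.0543]
eef_rot: [0.001, 0.594, 0.805, 0.001]
wrist_force: [-0.3, -0.1, -2.5]
opening: 0.151
```

```bash
python3 look.py w17 wrist 160 40 480 280 2.5;python3 look.py s17 side 240 170 420 290 4;python3 go.py .5056 .2737 .053 108
```

```text
22.5167 [0.5063 0.2738 0.0543] [1.0718e+02 1.0000e-02 1.7991e+02] [-0.3 -0.1 -2.5] [0.02 0.06 0.36] 0.1507570908670047
22.5667 [0.5063 0.2738 0.0543] [1.0718e+02 1.0000e-02 1.7991e+02] [ 0.3  0.3 -2.2] [-0.05  0.06  0.32] 0.1516278000713372
t 22.6167 pos [0.5063 0.2738 0.0543] F [-0.1  0.5 -1.7] M [-0.01  0.06  0.26] mm [ 0.2 -0.7  1.3] deg [ 0.08  0.01 -0.81] units [ 0.001 -0.004  0.006] [ 0.001  0.    -0.014]
```

View pics/w17c.png

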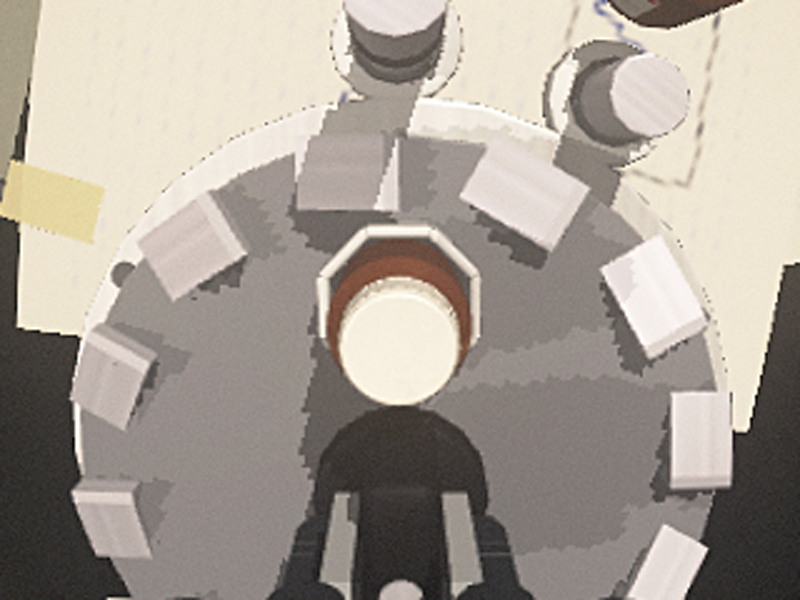

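View pics/s17c.png

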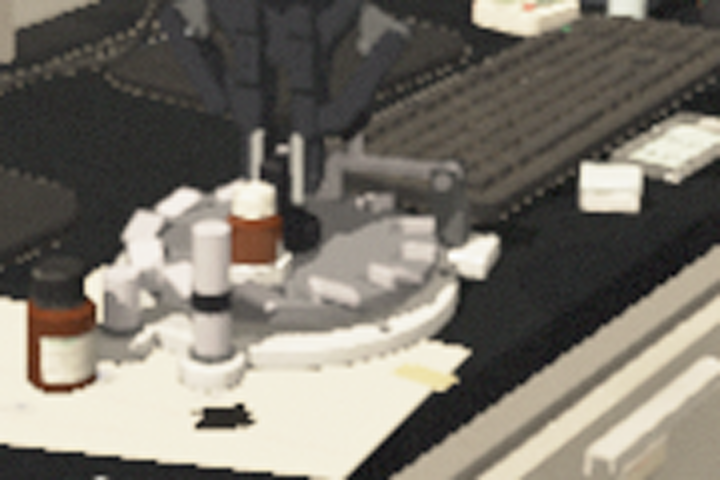

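>>> arm_command(motion="0 0 0 0 0 0.002 0.05")

```text
time_s: 22.7
eef_pos: [0.5063, 0.2737, 0.0543]
eef_rot: [0.001, 0.594, 0.804, 0.001]
wrist_force: [-0.0, 0.0, -2.1]
opening: 0.15
```

```bash
python3 go.py .5056 .2737 .053 108
```

```text
t 22.7 pos [0.5063 0.2737 0.0543] F [-0.   0.  -2.1] M [0.   0.14 0.41] mm [ 0.2 -0.7  1.3] deg [ 0.08  0.01 -0.92] units [ 0.001 -0.004  0.006] [ 0.001  0.    -0.015]
```

>>> arm_command(motion="0 0 0 0 0 0.001 0.05")

```text
time_s: 22.78
eef_pos: [0.5063, 0.2738, 0.0543]
eef_rot: [0.001, 0.595, 0.804, 0.0]
wrist_force: [1.2, -0.1, -2.2]
opening: 0.154
```

```bash
python3 go.py .5056 .2737 .053 108
```

```text
t 22.7833 pos [0.5063 0.2738 0.0543] F [ 1.2 -0.1 -2.2] M [-0.    0.11  0.43] mm [ 0.1 -0.7  1.3] deg [ 0.08  0.02 -0.96] units [ 0.001 -0.004  0.006] [ 0.001  0.    -0.016]
```

>>> arm_command(motion="0 0 0 0 0 0.001 0.05")

```text
time_s: 22.87
eef_pos: [0.5064, 0.2737, 0.0543]
eef_rot: [0.001, 0.595, 0.804, 0.0]
wrist_force: [0.1, 0.5, -2.6]
opening: 0.15
```

```bash
python3 go.py .5056 .2737 .053 108
```

```text
t 22.8667 pos [0.5064 0.2737 0.0543] F [ 0.1  0.5 -2.6] M [-0.01  0.08  0.46] mm [ 0.2 -0.7  1.3] deg [ 0.09  0.03 -1.01] units [ 0.001 -0.004  0.007] [ 0.001  0.    -0.017]
```

>>> arm_command(motion="0 0 0 0 0 0.002 0.05;0 0 0 0 0 0.001 0.05")

```text
time_s: 23.03
eef_pos: [0.5063, 0.2738, 0.0543]
eef_rot: [0.001, 0.596, 0.803, 0.0]
wrist_force: [0.6, -0.4, -1.8]
opening: 0.149
```

```bash
python3 go.py .5056 .2737 .053 108
```

```text
t 23.0333 pos [0.5063 0.2738 0.0543] F [ 0.6 -0.4 -1.8] M [-0.05  0.1   0.61] mm [ 0.2 -0.7  1.3] deg [ 0.09  0.04 -1.16] units [ 0.001 -0.004  0.006] [ 0.001  0.001 -0.019]
```

>>> arm_command(motion="0 0 0 0 0 0 0.05;0 0 0 0 0 0.001 0.05;0 0 0 0 0 0 0.05")

```text
time_s: 23.28
eef_pos: [0.5064, 0.2738, 0.0543]
eef_rot: [0.001, 0.596, 0.803, 0.0]
wrist_force: [0.2, -0.2, -1.9]
opening: 0.148
```

```bash
python3 go.py .5056 .2737 .053 108
```

```text
t 23.2833 pos [0.5064 0.2738 0.0543] F [ 0.2 -0.2 -1.9] M [0.06 0.09 0.49] mm [ 0.2 -0.7  1.3] deg [ 0.09  0.05 -1.19] units [ 0.001 -0.004  0.006] [ 0.002  0.001 -0.02 ]
```

>>> arm_command(motion="0 0 0 0 0 0.001 0.05;0 0 0 0 0 0 0.05;0 0 0 0 0 0 0.05")

```text
time_s: 23.53
eef_pos: [0.5064, 0.2737, 0.0543]
eef_rot: [0.001, 0.596, 0.803, 0.0]
wrist_force: [0.0, 0.3, -2.7]
opening: 0.152
```

```bash
python3 go.py .5056 .2737 .053 108
```

```text
t 23.5333 pos [0.5064 0.2737 0.0543] F [ 0.   0.3 -2.7] M [0.04 0.05 0.63] mm [ 0.2 -0.7  1.3] deg [ 0.09  0.06 -1.24] units [ 0.001 -0.004  0.006] [ 0.002  0.001 -0.021]
```

>>> arm_command(motion="0 0 0 0 0 0 0.25;0 0 0 0 0 0 0.4;0 0 0 0 0 0 0.5;0 0 0 0 0 0 0.5;0 0 -0.06 0 0 0 0.5;0 0 -0.12 0 0 0 0.5;0 0 -0.18 0 0 0 0.5;0 0 -0.1 0 0 0 0.5;0 0 0 0 0 0 0.5")

```text
time_s: 24.28
eef_pos: [0.506, 0.2737, 0.1526]
eef_rot: [-0.0, 0.599, 0.801, 0.0]
wrist_force: [0.8, -0.3, 0.6]
opening: 0.499
```

```bash
python3 go.py .5056 .2737 .15 107.5;python3 look.py w18 wrist 160 40 480 280 2.5;python3 look.py s18 side 240 170 420 290 4
```

```text
t 24.2833 pos [0.506  0.2737 0.1526] F [ 0.8 -0.3  0.6] M [ 0.01 -0.04  0.02] mm [ 0.1 -0.4  2.6] deg [ 0.03 -0.04 -1.04] units [ 0.    -0.002  0.013] [ 0.001 -0.001 -0.017]
24.2833 [0.506  0.2737 0.1526] [ 1.0646e+02 -4.0000e-02  1.7997e+02] [ 0.8 -0.3  0.6] [ 0.01 -0.04  0.02] 0.4993330720580009
24.3333 [0.5058 0.2736 0.1514] [ 1.0646e+02 -4.0000e-02  1.7999e+02] [ 0.4  0.1 -0. ] [-0.01  0.02 -0.01] 0.5004514660814684
```

View pics/w18c.png

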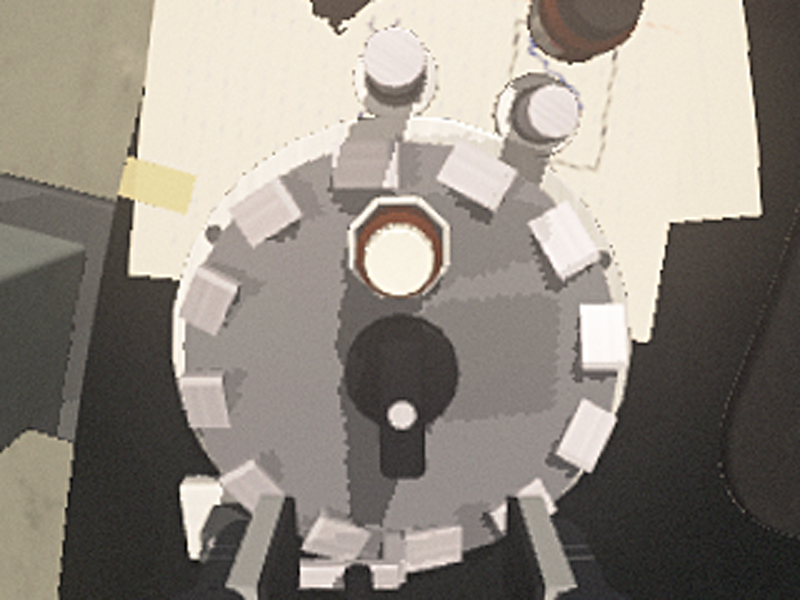

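View pics/s18c.png

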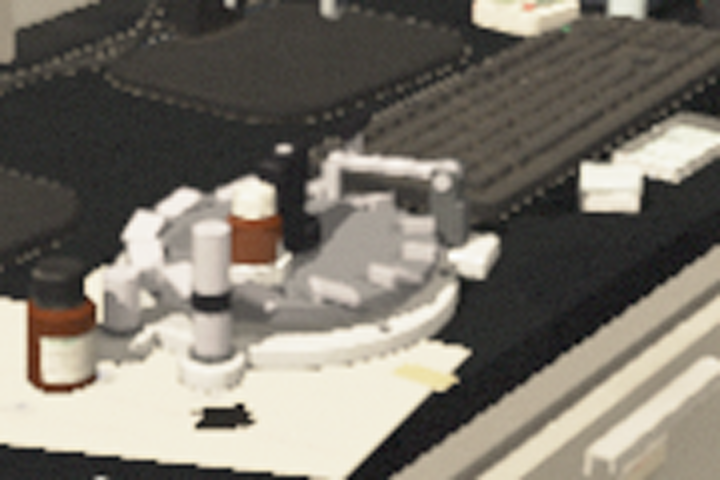

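```bash
python3 - <<'E'
from fit import *
c=load("w18");g=lambda u,v:(u/2.5+160,v/2.5+40)
k=at(c,*g(402,415),.080);print("knob",k)
v=at(c,*g(399,260),.078);d=(v-k)[:2];print("vial",np.hypot(*d),np.degrees(np.arctan2(d[1],d[0])))
v=at(c,*g(403,476),.080);d=(k-v)[:2];print("bar end",np.hypot(*d),np.degrees(np.arctan2(d[1],d[0])))
t=at(c,*g(394,58),.077);d=(t-k)[:2];print("tall",t,np.hypot(*d),np.degrees(np.arctan2(d[1],d[0])))
E
python3 - <<'E'
from h import *
im=cv2.imread("pics/w18.png")[225:290,235:345]
cv2.imwrite("pics/w18d.png",cv2.resize(im,None,fx=7,fy=7,interpolation=cv2.INTER_CUBIC))
E
```

```text
knob [0.50576936 0.27366319 0.08      ]
vial 0.0455878533710074 107.54118092267196
bar end 0.01971028878694265 107.38120083881162
tall [0.47457566 0.37143189 0.077     ] 0.1026243855322421 107.69559996820888
```

View pics/w18d.png

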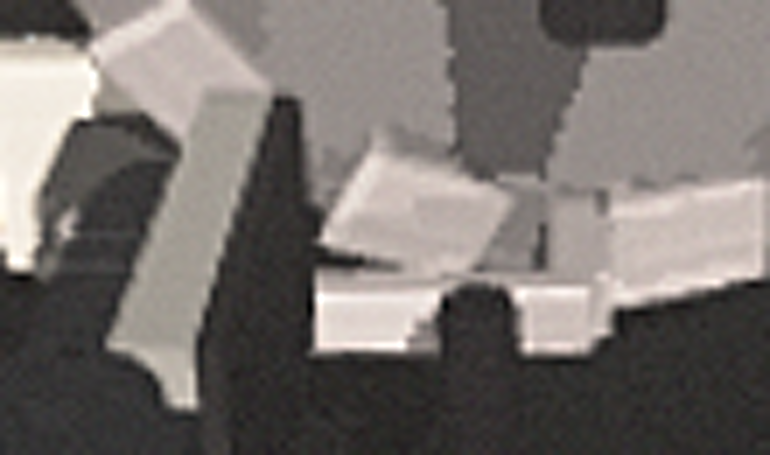

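```bash
python3 -c "
from bench import *
o=get_obs();print(o['time_s'],o['wrist_force'],o['opening']);print(hand_in())"
```

```text
24.3833 [-0.74454861 -0.37134709 -0.05970001] 0.49926843939221566
the job is handed in; nothing more can be done
None
```

I handed the job in at 24.4 s. My last checks show the vial at the tall post and the pawl down against the tooth. `hand_in()` gives no verdict, so the judged result is not confirmed.

- **What I did:** I flipped the pawl over onto its rest and turned the wheel back 26° by its knob, which left 7.5° to the tall post. I then lowered the pawl onto the floor between the teeth and turned the wheel back in small steps until a tooth bore on it.
- **Bearing on the pawl:** The wrist moment levelled at 0.4–0.6 N m, including about 0.12 N m of friction, for over half a second. That is about 5–7 N on the pawl. There were readings only at the end of each move, so a higher peak between readings would not show.
- **After release:** The wrist picture puts the vial at 107.5° and the tall post at 107.7°, about 0.3 mm apart at the post. The pawl's nose stands at the tooth face, and the arm is clear above the knob with the wrist force near zero.
- **Small disagreements:**
    - The gripper's heading when the tooth met the pawl was 107.2°, about 0.5° off the 107.7° seen for the post in the last picture.
    - The pawl's grip bar slid a few millimetres in the fingers while it was being lowered. The pawl still came down on the floor between the teeth.
- **Bystanders:** I moved nothing near them, and those in the last side picture stood where they had been. I did not measure their positions.

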